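# Gather oiled bushes in the spout corner of a tote

## Task

Lay the retaining bar across the front of the metal parts tote, into the notches in its two side walls, and let go of it. Then pick the tote up by its handle, well clear of the bench, and tip it so that all four loose bushes slide into the corner at the spout. Finish while holding the tote still in the air, tilted, with the bushes gathered there, the bar still in its notches and the other things on the bench left where they are.

Things in the scene. Friction and masses are not known exactly. Their poses are not given: they have to be found in the camera images.
- tote: open grey steel-sheet parts tote, 204 x 148 mm outside, sheet 4 mm, about 0.42 kg (0.7 kg with bar and bushes). Origin: centre of its underside; x to its low front, y to the side where the spout is, z up. Rear and side walls 50 mm high; the front is only an 18 mm lip. Stands on the bench, handle up
- handle (a point): centre of the tote's wooden handle bar, 100 mm above the tote's origin; the bar runs along the tote's y above its middle, 16 mm thick along x, 20 mm high, about 148 mm clear between its two uprights; axes as the tote
- seat (a point): middle between the two notches, at the height of their bottoms: 82 mm ahead (x) of the tote's origin, 27 mm above it. The notches are cut in the two side walls opposite each other, open at the top, 20 mm wide along x, 23 mm deep; axes as the tote
- spout_corner (a point): inner floor corner of the tote at the spout: 98 mm ahead (x), 70 mm to y and 4 mm above the tote's origin. The spout is a tongue 44 mm wide, sticking out 31 mm in front of the lip, next to the +y side wall
- bar: steel retaining bar on the bench, post up, 0.11 kg: 14 mm square along its y, same either way round; at each end (77 to 83 mm from the middle) a 22 mm square flange that goes outside the tote's side wall, 3 mm play; on its middle an 18 mm square post, top 62 mm above the origin. Origin: centre of the underside of the flanges, 23 mm above the tote's underside when laid in the notches
- bar_mid (a point): middle of the underside of the bar, 4 mm above the bar's origin; coincides with the seat when the bar lies in the notches
- bar_grip (a point): point to grasp on the square post, 49 mm above the bar's origin (13 mm below the post's top); axes as the bar
- bush0: loose oiled steel bush in the tote, 22 mm across and 12 mm high with a 10 mm bore, 30 g; origin: centre of its underside. It begins to slide on the tote's floor at 5 to 9 degrees of slope; a slope of about 25 to 30 degrees straight down towards the corner gathers all of them
- bush1: loose oiled steel bush in the tote, 22 mm across and 12 mm high with a 10 mm bore, 30 g; origin: centre of its underside. It begins to slide on the tote's floor at 5 to 9 degrees of slope; a slope of about 25 to 30 degrees straight down towards the corner gathers all of them
- bush2: loose oiled steel bush in the tote, 22 mm across and 12 mm high with a 10 mm bore, 30 g; origin: centre of its underside. It begins to slide on the tote's floor at 5 to 9 degrees of slope; a slope of about 25 to 30 degrees straight down towards the corner gathers all of them
- bush3: loose oiled steel bush in the tote, 22 mm across and 12 mm high with a 10 mm bore, 30 g; origin: centre of its underside. It begins to slide on the tote's floor at 5 to 9 degrees of slope; a slope of about 25 to 30 degrees straight down towards the corner gathers all of them
- wrench: bystander: steel wrench 170 mm long lying in the middle of the bench
- disc: bystander: black grinding disc 114 mm across, 10 mm high
- scraper: bystander: scraper, 200 mm long
- cup_brush: bystander: brass cup brush 72 mm across, 45 mm high
- sand_block: bystander: cork sanding block 110 x 65 x 35 mm
Things that resemble listed ones, but are neither listed nor needed, are in the scene too. Leave any orange or turquoise look-alike of the bar alone.

How it is judged:
By the outcome, as a careful person would: the job done as asked, in the order asked, and still so for the second after the job is handed in, while the arm keeps its last pose, push and grip.
It also fails if it takes over 58 s, if anything falls off the work surface, if the arm or the gripper's body presses on something with over 40 N, if the wrist force passes 120 N, or if a joint passes its speed limit or range.

## Robot

A 6-joint arm with a two-finger parallel gripper is mounted at the origin on the work surface. World frame = base frame: x ahead of the robot, y to its left, z up, the work surface at z = 0. Lengths are in m, angles in rad, forces in N, time in s.
With the tool pointing down it reaches from about 0.25 to 0.725 m from the base axis. Payload 4 kg.
Tool frame: the origin (TCP) lies on the centre line of the jaws, within the pads' length; the fingertips stand 25 mm ahead of it and the grasp point (between the pads) lies 6 mm ahead of it; z points along the fingers, x is the direction in which the jaws open and shut, and the axes are right-handed (so a half turn about z gives the same grasp; the last joint's range is limited). The gripper opens to 85 mm and grips with 20 to 120 N. Pads are 22 mm wide; open, the fingers measure 114 mm over their backs; the gripper's body (76 mm by 85 mm) begins 54 mm behind the grasp point. The pads swing forward as they close: fully open they stand 13 mm farther back than shut.
Start: joints at [-1.208, 0.241, 0.005, 1.335, 0, 1.571], TCP at [0.177, -0.467, 0.256] pointing down, gripper open.
Joint ranges: [-2.72, 2.72], [-1.05, 1.87], [-1.09, 1.28], [-1.99, 2.15], [-1.42, 1.44], [-3.14, 3.14]. Speed limits (rad/s): [2.79, 2.79, 3.14, 3.14, 3.14, 3.14].

## Interface

Orientations are given as a unit quaternion [x, y, z, w].
In Python, from workcell import bot, imaging, order gives the robot as it stands.
- The arm moves only by the tool carry_out, never from a script. Its argument "moves" is a list of rows, each a list of 5 numbers: the shift along the tool's x, y, z scaled (see below), then the turn about the tool's z scaled (see below), then the opening, from -1 (shut) to 1 (fully open). In form: [[tx, ty, tz, roll, hand], ...]. A call has 1 to 20 rows; each row is the pose to reach, as a shift and turn from the pose commanded when the call began, along the tool's axes at that moment; what a row does not reach only later rows make up. The controller multiplies each number of a shift by 0.1 m and each number of a turn by 90 degrees. A row lasts 1/10 s, in which the tool goes at most 50 mm and 8.59 degrees, less where a joint would pass 70% of its speed; a pose out of reach is approached as far as the arm can. A call with a number of a shift or a turn outside -1 to 1 is refused whole. A call with a gripper value outside its range is refused whole. The fingers move at their own pace and stop on an object; the grip force is fixed at half the most. Time passes only in rows, so rows that repeat a pose let the fingers close. It gives the time, the measured TCP pose, the force and the opening at its end, in the units of the state.
- bot.get_obs(): the state, without advancing time (a new reading comes with each control period).
- imaging.camera(name): name is "scene" or "top"; returns the picture (384x512x3 uint8, red, green, blue); there is no depth.
- imaging.camera_model(name): a dict with "fovy" (degrees; the focal length in pixels is half the picture's height over the tangent of half this angle, whatever the lens; pixels are square), "cx", "cy" (the principal point, pixels), "eye" and "rotation" of the camera in the world. Camera axes: x right, y up, looking along -z (the intrinsics and any distortion apply to the point x, -y, -z); pixel columns grow to the right and rows downward; lengths in m; the calibration is good to about 2 mm. A picture is of the moment at which its call begins. camera_model takes no time and is no camera call.
- order.job_done(): hands the job in, once; it reports no verdict.
The state is a dict: "clock": time; "joint_pos": joint angles; "joint_vel": joint speeds; "tau": joint torques, N m; "eef_pos": TCP position; "tool_rot": TCP orientation; "ft_force": force on the tool from outside, world axes, zero at the start; "ft_torque": the same for the moment, N m; "grip_width": finger opening in m.
Only numpy, scipy, OpenCV 4.12 (cv2) and the standard library are available. Lean on these libraries where they do the work, as an engineer would, in place of code of your own. Each camera call takes 0.05 s, during which the arm holds its last target.

## Working session

There is one attempt and no reset: what is moved stays moved. The work goes in short steps, Python scripts to look and compute and a tool call to move; the robot and the scene stay as the last step left them, time stands still between calls to the robot, and variables do not carry over. Pictures are saved under pics/ and viewed, and the job is handed in when it is done.

Besides the shell and the picture viewer there is one more tool, called after "Request:" as name(argument=value, ...), one argument or row to a line, values as JSON. carry_out: Moves the arm, as the interface text tells. Its arguments: {"type":"object","properties":{"moves":{"type":"array","items":{"type":"array","items":{"type":"number","minimum":-1,"maximum":1}}}},"required":["moves"]}

```bash
ls; mkdir -p pics; python3 - <<'E'
from workcell import bot, imaging, order
import cv2
for n in ("scene","top"):
    im=imaging.camera(n); cv2.imwrite(f"pics/{n}0.png",im[:,:,::-1])
    print(imaging.camera_model(n))
o=bot.get_obs()
for k,v in o.items(): print(k,v)
E
```

```text
pics
{'fovy': 55.76137848614219, 'cx': 255.57754614222029, 'cy': 189.8895491280808, 'eye': array([ 1.26642931, -0.26269197,  0.6969254 ]), 'rotation': array([0.34662421, 0.23764609, 0.51888473, 0.7444022 ])}
{'fovy': 56.62460996741269, 'cx': 257.66750857965843, 'cy': 191.98064298951454, 'eye': array([ 0.42131161, -0.02108331,  1.31484108]), 'rotation': array([ 0.05505869, -0.056118  , -0.6957845 ,  0.71393504])}
clock 0.1
joint_pos [-1.20798231e+00  2.41350348e-01  3.85018856e-03  1.33517209e+00
  3.83497448e-05  1.57079498e+00]
joint_vel [-0.00030017 -0.00259459  0.00292219  0.0001415  -0.00064281 -0.00023452]
tau [-7.10031127e-04 -3.73137689e+01  2.53010434e+01  1.09015784e-02
 -4.26233350e-05  3.34149817e-06]
eef_pos [ 0.17728152 -0.46696849  0.25549222]
tool_rot [ 8.23075480e-01 -5.67931223e-01 -7.61121153e-04 -5.48480154e-04]
ft_force [-0.1128236   0.30954634  0.70917782]
ft_torque [-0.00490691 -0.00273597  0.0388025 ]
grip_width 0.08535797379390934
```

View pics/scene0.png

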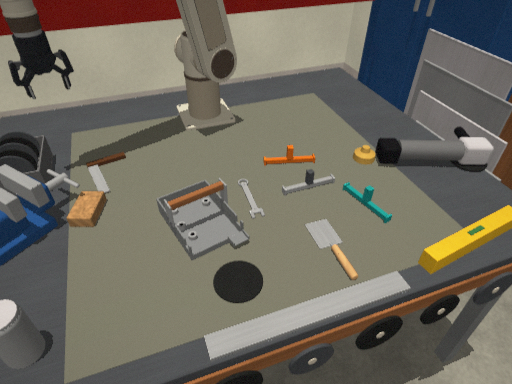

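View pics/top0.png

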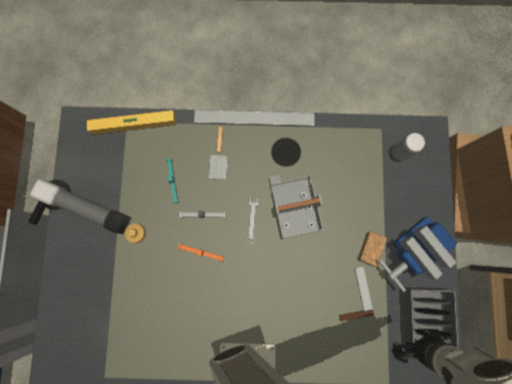

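```bash
python3 - <<'E'
import cv2
im=cv2.imread("pics/top0.png")
# tote crop and bar crops
cv2.imwrite("pics/top0_x2.png",cv2.resize(im[60:330,100:470],None,fx=2.15,fy=2.15,interpolation=cv2.INTER_CUBIC))
E
cat > h.py <<'E'
import numpy as np, cv2
from scipy.spatial.transform import Rotation as R
from workcell import bot, imaging, order
def cam(n):
    m=imaging.camera_model(n); f=192/np.tan(np.radians(m['fovy'])/2)
    return f,m['cx'],m['cy'],np.array(m['eye']),R.from_quat(m['rotation']).as_matrix()
def proj(n,P):
    f,cx,cy,e,Rm=cam(n); c=(np.atleast_2d(P)-e)@Rm
    return np.c_[cx+f*c[:,0]/-c[:,2], cy-f*c[:,1]/-c[:,2]]
def back(n,uv,z):
    f,cx,cy,e,Rm=cam(n); uv=np.atleast_2d(uv).astype(float)
    d=np.c_[(uv[:,0]-cx)/f,-(uv[:,1]-cy)/f,-np.ones(len(uv))]@Rm.T
    return e+d*((z-e[2])/d[:,2])[:,None]
def crop(src,dst,x0,y0,x1,y1,s):
    im=cv2.imread(src) if isinstance(src,str) else src
    cv2.imwrite(dst,cv2.resize(im[y0:y1,x0:x1],None,fx=s,fy=s,interpolation=cv2.INTER_CUBIC))
E
python3 - <<'E'
from h import *
print(imaging.camera_model("top").keys())
crop("pics/top0.png","pics/t_tote.png",260,165,335,245,8-1)
crop("pics/top0.png","pics/t_bar.png",160,150,260,225,7)
crop("pics/scene0.png","pics/s_tote.png",150,170,260,260,7)
crop("pics/scene0.png","pics/s_bar.png",260,140,400,230,5)
print(proj("top",[[0,0,0]]),proj("scene",[[0,0,0]]))
print(back("top",[[202,214],[180,214],[224,215],[298,207]],0.01),back("scene",[[309,184]],0.01))
E
```

```text
dict_keys(['fovy', 'cx', 'cy', 'eye', 'rotation'])
[[247.13547564 371.68120357]] [[204.81479585 114.43990799]]
[[ 0.54131285  0.18170233  0.01      ]
 [ 0.5392314   0.262332    0.01      ]
 [ 0.53971979  0.10088953  0.01      ]
 [ 0.57626566 -0.17034656  0.01      ]] [[0.53767866 0.18295521 0.01      ]]
```

View pics/t_tote.png

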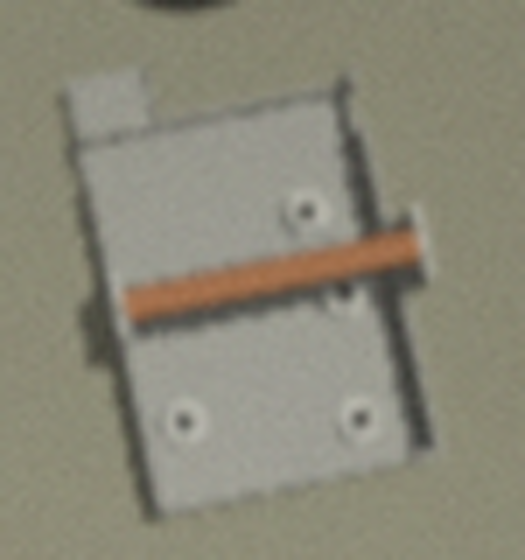

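View pics/t_bar.png

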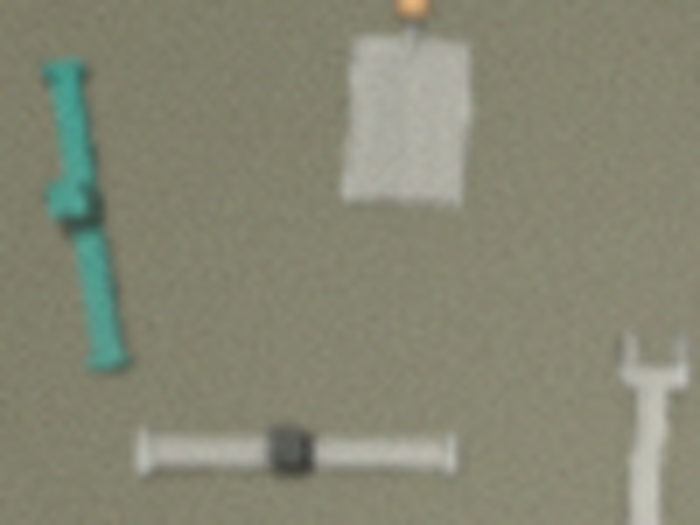

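View pics/s_tote.png

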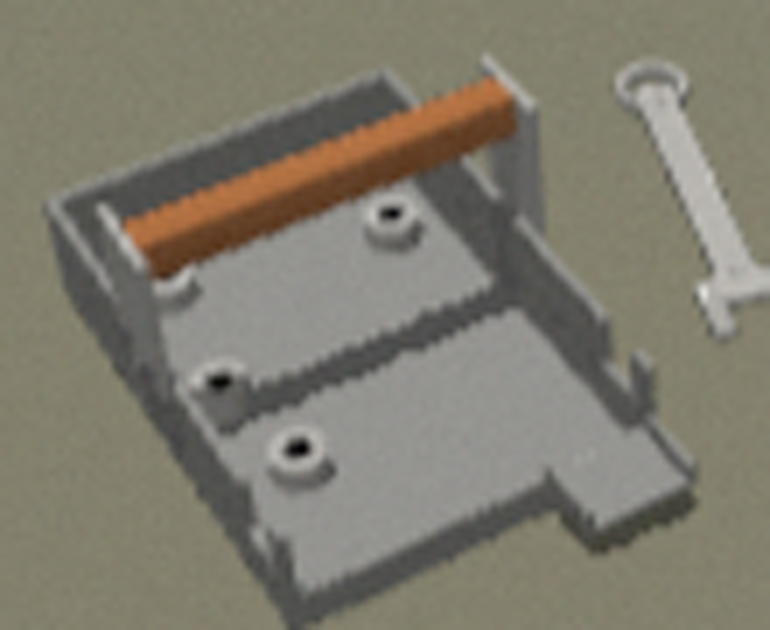

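View pics/s_bar.png

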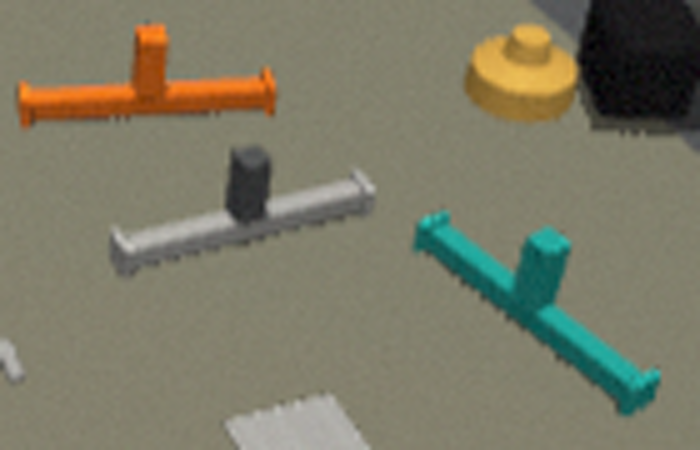

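```bash
cat > fit.py <<'E'
from h import *
from scipy.optimize import least_squares
def pix(pts,ox,oy,s): return [(ox+(a+.5)/s-.5,oy+(b+.5)/s-.5) for a,b in pts]
def fit(obs,p0,z=0):
    # obs: list (cam, model pt(mm), uv); planar pose
    def res(p):
        Rm=R.from_euler('z',p[2]).as_matrix(); r=[]
        for n,m,uv in obs: r.append((proj(n,Rm@(np.array(m)/1000)+[p[0],p[1],z])[0]-uv))
        return np.array(r).ravel()
    s=least_squares(res,p0,loss='soft_l1'); return s.x,res(s.x).reshape(-1,2)
E
python3 - <<'E'
from fit import *
T=[((133,30,4),(140,70)),((102,-74,50),(345,82)),((-102,-74,50),(430,445)),((-102,74,0),(150,518)),((0,74,110),(126,304)),((0,-74,110),(420,245))]
S=[((-102,-74,50),(50,203)),((-102,74,50),(385,70)),((133,30,4),(600,522)),((102,-74,0),(295,625)),((-8,-74,110),(125,222)),((8,74,110),(515,98))]
obs=[("top",m,uv) for (m,_),uv in zip(T,pix([p for _,p in T],260,165,7))]
obs2=[("scene",m,uv) for (m,_),uv in zip(S,pix([p for _,p in S],150,170,7))]
for o in (obs,obs2,obs+obs2):
    p,r=fit(o,[.57,-.17,.2]); print(p,np.degrees(p[2])); print(r.round(1).tolist())
B=[((0,83,11),(136,452)),((0,-83,11),(457,455)),((0,0,62),(292,450))]
Bs=[((0,0,62),(251,153)),((0,-83,22),(118,236)),((0,83,22),(366,180))]
b1=[("top",m,uv) for (m,_),uv in zip(B,pix([p for _,p in B],160,150,7))]
b2=[("scene",m,uv) for (m,_),uv in zip(Bs,pix([p for _,p in Bs],260,140,5))]
for o in (b1,b2,b1+b2):
    p,r=fit(o,[.54,.18,0]); print("bar",p,np.degrees(p[2])); print(r.round(1).tolist())
E
```

```text
[ 0.57539694 -0.15873604  0.22844223] 13.088775685160075
[[-0.4, -0.1], [1.0, -1.9], [1.7, 1.6], [-0.1, 0.1], [-0.8, 0.1], [-0.4, -0.1]]
[ 0.57359703 -0.15966709  0.24209688] 13.871129339403252
[[-0.9, -0.7], [0.2, -0.9], [0.4, 4.3], [0.6, 1.0], [-0.7, -0.6], [0.1, -1.0]]
[ 0.57485476 -0.15947762  0.23547041] 13.491460683553392
[[-0.4, 0.1], [0.9, -1.8], [2.1, 1.6], [0.3, 0.3], [-0.6, 0.4], [-0.3, -0.1], [-0.6, -0.6], [0.7, -0.6], [0.4, 4.9], [0.5, 1.4], [-0.6, -0.4], [0.4, -0.6]]
bar [0.5389393  0.18003104 0.01684366] 0.9650705023871614
[[0.7, 0.3], [0.2, 0.3], [-1.1, -0.6]]
bar [ 0.53729543  0.18008722 -0.00605952] -0.34718469309549777
[[0.1, 0.0], [-0.5, 0.2], [0.4, -0.4]]
bar [0.53818671 0.17987872 0.00620389] 0.3554568491703691
[[0.8, 0.3], [0.2, 0.7], [-1.0, -0.4], [0.1, 0.2], [-0.3, 0.6], [0.3, -0.4]]
```

```bash
cat > ov.py <<'E'
from h import *
def box(x0,x1,y0,y1,z0,z1):
    c=[(x,y,z) for x in(x0,x1) for y in(y0,y1) for z in(z0,z1)]
    return [(c[i],c[j]) for i in range(8) for j in range(i+1,8) if bin(i^j).count('1')==1]
TOTE=box(-102,102,-74,74,0,0)+box(-102,102,-74,74,50,50)[:]+box(-8,8,-74,74,90,110)+[((102,-70,18),(102,30,18)),((133,30,4),(102,30,4)),((133,30,4),(133,74,4))]
for s in(-74,74):
    TOTE+=[((92,s,50),(92,s,27)),((92,s,27),(72,s,27)),((72,s,27),(72,s,50))]
BAR=box(-7,7,-77,77,4,18)+box(-11,11,77,83,0,22)+box(-11,11,-83,-77,0,22)+box(-9,9,-9,9,18,62)
def draw(n,im,segs,Rm,t,s,ox,oy,col):
    for a,b in segs:
        q=proj(n,(np.array([a,b])/1000)@Rm.T+t)
        q=((q+.5-[ox,oy])*s-.5)
        q=np.round(q*16).astype(int)
        cv2.line(im,tuple(map(int,q[0])),tuple(map(int,q[1])),col,1,cv2.LINE_AA,4)
def overlay(n,src,dst,x0,y0,x1,y1,s,items):
    im=cv2.imread(src) if isinstance(src,str) else src
    o=cv2.resize(im[y0:y1,x0:x1],None,fx=s,fy=s,interpolation=cv2.INTER_CUBIC)
    for segs,Rm,t,col in items: draw(n,o,segs,Rm,np.array(t),s,x0,y0,col)
    cv2.imwrite(dst,o)
E
python3 - <<'E'
from ov import *
Rz=lambda a:R.from_euler('z',a,degrees=True).as_matrix()
it=[(TOTE,Rz(13.4),[.5749,-.1593,0],(0,0,255))]
ib=[(BAR,Rz(0.4),[.5382,.1799,0],(0,0,255))]
overlay("top","pics/top0.png","pics/o1.png",260,165,335,245,7,it)
overlay("scene","pics/scene0.png","pics/o2.png",150,170,260,260,7,it)
overlay("top","pics/top0.png","pics/o3.png",170,195,235,230,10,ib)
overlay("scene","pics/scene0.png","pics/o4.png",275,160,345,200,10,ib)
a=cv2.imread("pics/o3.png");b=cv2.imread("pics/o4.png")
w=700;cv2.imwrite("pics/o34.png",np.vstack([cv2.copyMakeBorder(a,0,0,0,w-a.shape[1],0),b[:240]*1 if 0 else b])[:600*2]) 
E
python3 -c "
import cv2;a=cv2.imread('pics/o34.png');print(a.shape);cv2.imwrite('pics/o34.png',cv2.resize(a,None,fx=.78,fy=.78,interpolation=cv2.INTER_AREA))"
```

```text
(750, 700, 3)
```

View pics/o1.png

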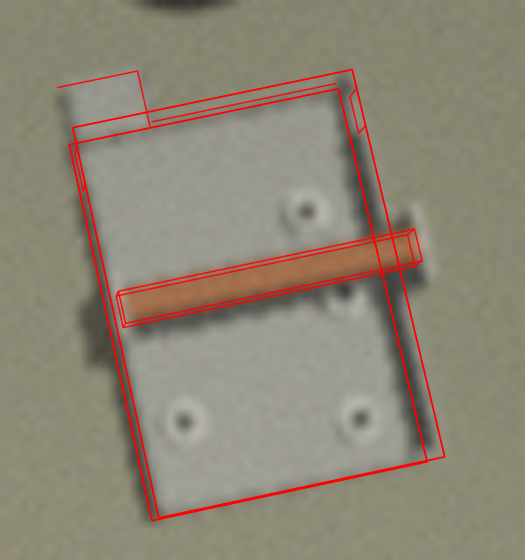

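View pics/o2.png

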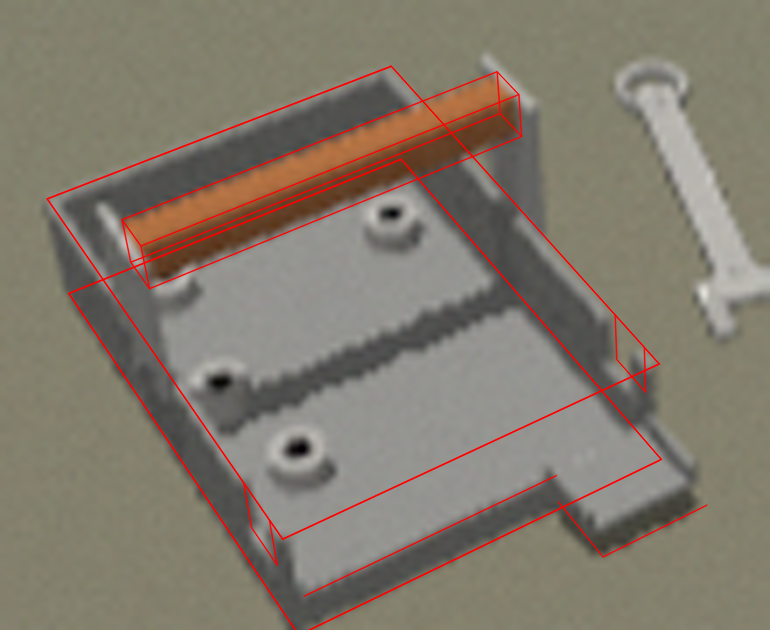

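View pics/o34.png

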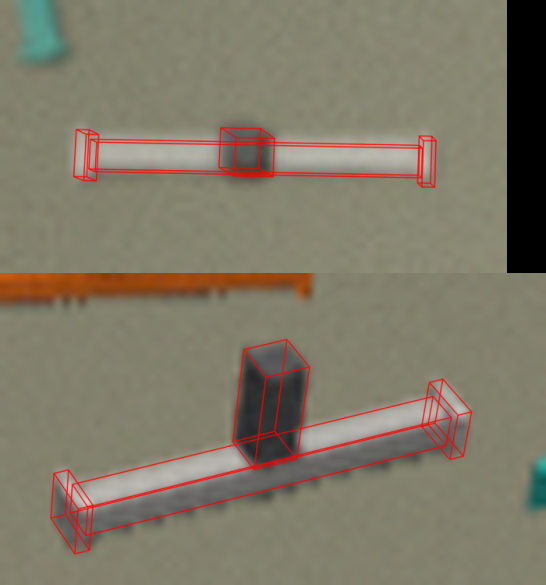

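```bash
cat > plan.py <<'E'
from h import *
import sys
def plan(p,heading=None):
    o=bot.get_obs(); Rm=R.from_quat(o['tool_rot']).as_matrix()
    d=Rm.T@(np.array(p)-o['eef_pos'])
    h=np.degrees(np.arctan2(Rm[1,0],Rm[0,0]))
    print("clock",round(o['clock'],2),"tcp",o['eef_pos'].round(4),"head",h.round(2),"tilt",np.degrees(np.arccos(-Rm[2,2])).round(2),"F",o['ft_force'].round(1),"w",round(o['grip_width'],4),"q",o['joint_pos'].round(3))
    print("shift units",(d*10).round(3), "roll units" , None if heading is None else round(-((heading-h+180)%360-180)/90,3))
if __name__=="__main__":
    a=list(map(float,sys.argv[1:])); plan(a[:3],a[3] if len(a)>3 else None)
E
python3 plan.py .538 .18 .2 0.4
```

```text
clock 0.1 tcp [ 0.1773 -0.467   0.2555] head -69.21 tilt 0.11 F [-0.1  0.3  0.7] w 0.0854 q [-1.208  0.241  0.004  1.335  0.     1.571]
shift units [-4.767 -5.668  0.564] roll units -0.773
```

Request:
carry_out(
  moves=[
    [-0.84, -1.0, 0, -0.28, 1],
    [-0.84, -1.0, 0, -0.28, 1],
    [-0.84, -1.0, 0, -0.28, 1],
  ],
)

```text
clock: 0.4
eef_pos: [0.2414, -0.3508, 0.2557]
tool_rot: [0.928, -0.372, -0.001, -0.001]
ft_force: [0.6, -0.3, 0.3]
grip_width: 0.0854
```

```bash
python3 plan.py .538 .18 .2 0.4
```

```text
clock 0.4 tcp [ 0.2414 -0.3508  0.2557] head -43.64 tilt 0.14 F [ 0.6 -0.3  0.3] w 0.0854 q [-9.680e-01  9.600e-02 -1.730e-01  1.304e+00  1.000e-03  1.364e+00]
shift units [-1.516 -5.887  0.567] roll units -0.489
```

Request:
carry_out(
  moves=[
    [-0.25, -1.0, 0, -0.25, 1],
    [-0.25, -1.0, 0, -0.25, 1],
    [-0.25, -1.0, 0, -0.25, 1],
  ],
)

```text
clock: 0.7
eef_pos: [0.2942, -0.2596, 0.256]
tool_rot: [0.984, -0.18, -0.0, -0.001]
ft_force: [-0.7, -0.4, -0.0]
grip_width: 0.0853
```

Request:
carry_out(
  moves=[
    [0.2, -1.0, 0, -0.239, 1],
    [0.2, -1.0, 0, -0.239, 1],
    [0.2, -1.0, 0, -0.239, 1],
  ],
)

```text
clock: 1.0
eef_pos: [0.35, -0.1741, 0.2561]
tool_rot: [1.0, 0.007, 0.0, -0.001]
ft_force: [-1.1, -1.8, 0.2]
grip_width: 0.0855
```

```bash
python3 plan.py .538 .18 .2 0.4
```

```text
clock 1.0 tcp [ 0.35   -0.1741  0.2561] head 0.75 tilt 0.11 F [-1.1 -1.8  0.2] w 0.0855 q [-0.463  0.024 -0.249  1.298  0.002  1.095]
shift units [ 1.926 -3.515  0.568] roll units 0.004
```

Request:
carry_out(
  moves=[
    [0.55, -1.0, 0.1, 0, 1],
    [0.55, -1.0, 0.1, 0, 1],
    [0.55, -1.0, 0.1, 0, 1],
  ],
)

```text
clock: 1.3
eef_pos: [0.4039, -0.0752, 0.2456]
tool_rot: [1.0, 0.002, -0.0, -0.001]
ft_force: [0.1, -0.1, 0.4]
grip_width: 0.0851
```

Request:
carry_out(
  moves=[
    [0.55, -1.0, 0.1, 0, 1],
    [0.55, -1.0, 0.1, 0, 1],
    [0.55, -1.0, 0.1, 0, 1],
  ],
)

```text
clock: 1.6
eef_pos: [0.4591, 0.025, 0.2354]
tool_rot: [1.0, 0.002, -0.0, -0.001]
ft_force: [-1.1, 0.1, 0.7]
grip_width: 0.0855
```

Request:
carry_out(
  moves=[
    [0.55, -1.0, 0.1, 0, 1],
    [0.55, -1.0, 0.1, 0, 1],
    [0.55, -1.0, 0.1, 0, 1],
  ],
)

```text
clock: 1.9
eef_pos: [0.5141, 0.1247, 0.2251]
tool_rot: [1.0, 0.002, -0.0, -0.0]
ft_force: [-0.5, -0.5, -0.2]
grip_width: 0.0856
```

```bash
python3 plan.py .538 .18 .12 0.4
```

```text
clock 1.9 tcp [0.5141 0.1247 0.2251] head 0.21 tilt 0.05 F [-0.5 -0.5 -0.2] w 0.0856 q [2.380e-01 3.130e-01 2.100e-02 1.279e+00 1.000e-03 1.805e+00]
shift units [ 0.242 -0.552  1.052] roll units -0.002
```

Request:
carry_out(
  moves=[
    [1, 0, 0, 0, 1],
    [1, 0, 0, 0, 1],
  ],
)

```text
clock: 2.1
eef_pos: [0.6125, 0.1217, 0.2259]
tool_rot: [1.0, 0.001, -0.001, 0.0]
ft_force: [1.0, 0.2, 0.9]
grip_width: 0.0854
```

Request:
carry_out(
  moves=[
    [1, 0, 0, 0, 1],
    [1, 0, 0, 0, 1],
  ],
)

```text
clock: 2.3
eef_pos: [0.714, 0.1204, 0.2263]
tool_rot: [1.0, -0.0, -0.0, 0.0]
ft_force: [1.2, 0.0, 0.7]
grip_width: 0.0854
```

Request:
carry_out(
  moves=[
    [1, 0, 0, 0, 1],
    [1, 0, 0, 0, 1],
    [1, 0, 0, 0, 1],
  ],
)

```text
clock: 2.6
eef_pos: [0.7976, 0.1174, 0.2164]
tool_rot: [1.0, -0.001, 0.006, -0.001]
ft_force: [58.6, 8.5, 21.5]
grip_width: 0.0854
```

```bash
python3 plan.py .538 .18 .12 0.4
```

```text
clock 2.6 tcp [0.7976 0.1174 0.2164] head -0.07 tilt 0.75 F [58.6  8.5 21.5] w 0.0854 q [ 0.146  1.032  1.276  1.802 -0.     1.718]
shift units [-2.609 -0.621  0.931] roll units -0.005
```

```bash
python3 - <<'E'
from h import *
im=imaging.camera("scene"); cv2.imwrite("pics/s1.png",im[:,:,::-1])
E
python3 plan.py .538 .18 .12 0.4
```

```text
clock 2.65 tcp [0.7942 0.116  0.2076] head -0.12 tilt 0.28 F [ 5.3 -0.4 -6.6] w 0.0855 q [ 1.450e-01  1.039e+00  1.267e+00  1.804e+00 -1.000e-03  1.718e+00]
shift units [-2.559 -0.637  0.887] roll units -0.006
```

View pics/s1.png

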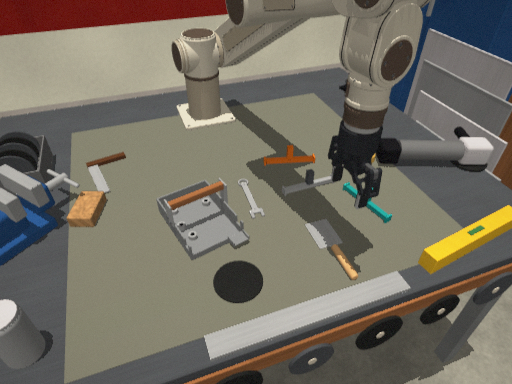

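Request:
carry_out(
  moves=[
    [0.15, 0, 0, 0, 1],
    [0.3, 0, 0, 0, 1],
    [0.45, 0, 0, 0, 1],
    [0.6, 0, 0, 0, 1],
  ],
)

```text
clock: 3.05
eef_pos: [0.8214, 0.1141, 0.2075]
tool_rot: [1.0, 0.0, 0.031, -0.004]
ft_force: [-0.3, -0.0, -0.6]
grip_width: 0.0854
```

```bash
python3 plan.py .538 .18 .12 0.4
```

```text
clock 3.05 tcp [0.8214 0.1141 0.2075] head -0.01 tilt 3.61 F [-0.3 -0.  -0.6] w 0.0854 q [0.138 1.043 1.275 1.74  0.    1.709]
shift units [-2.883 -0.652  0.703] roll units -0.005
```

Request:
carry_out(
  moves=[
    [0.25, 0, 0, 0, 1],
    [0.5, 0, 0, 0, 1],
    [0.75, 0, 0, 0, 1],
    [1, 0, 0, 0, 1],
  ],
)

```text
clock: 3.45
eef_pos: [0.8496, 0.1061, 0.1849]
tool_rot: [0.999, -0.0, 0.053, -0.007]
ft_force: [-1.1, -0.3, -0.6]
grip_width: 0.0851
```

```bash
python3 plan.py .538 .18 .12 0.4
```

```text
clock 3.45 tcp [0.8496 0.1061 0.1849] head -0.06 tilt 6.19 F [-1.1 -0.3 -0.6] w 0.0851 q [1.240e-01 1.073e+00 1.275e+00 1.665e+00 1.000e-03 1.695e+00]
shift units [-3.168 -0.731  0.323] roll units -0.005
```

Request:
carry_out(
  moves=[
    [-0.5, 0, 0, 0, 1],
    [-1, 0, 0, 0, 1],
  ],
)

```text
clock: 3.65
eef_pos: [0.7999, 0.1069, 0.1766]
tool_rot: [0.999, -0.0, 0.052, -0.007]
ft_force: [0.4, 0.8, 0.7]
grip_width: 0.0856
```

```bash
python3 plan.py .538 .18 .12 0.4
```

```text
clock 3.65 tcp [0.7999 0.1069 0.1766] head -0.08 tilt 6.0 F [0.4 0.8 0.7] w 0.0856 q [0.133 0.866 0.831 1.431 0.    1.704]
shift units [-2.664 -0.723  0.302] roll units -0.005
```

```bash
cat > kin.py <<'E'
import numpy as np
D=np.array([[.4995,.2555,.241,.004,1.335],[.4258,.2557,.096,-.173,1.304],[.391,.2561,.024,-.249,1.298],[.529,.2251,.313,.021,1.279],
[.8062,.2164,1.032,1.276,1.802],[.8026,.2076,1.039,1.267,1.804],[.8293,.2075,1.043,1.275,1.74],[.8562,.1849,1.073,1.275,1.665],[.8070,.1766,.866,.831,1.431]])
r,z,a,b,c=D.T
f=a-b; p=a-b+c
# params: r0,z0,L1,A,B(forearm offset),L3
o=np.ones_like(r); O=0*o
Ar=np.c_[o,O,np.sin(a),np.cos(f),np.sin(f),np.cos(p)]
Az=np.c_[O,o,np.cos(a),-np.sin(f),np.cos(f),-np.sin(p)]
X,res,rk,sv=np.linalg.lstsq(np.r_[Ar,Az],np.r_[r,z],rcond=None)
if __name__=="__main__":
    print(X,rk,sv); print(((np.r_[Ar,Az]@X)-np.r_[r,z]).round(4))
E
python3 kin.py
```

```text
[6.51375392e-05 2.41905272e-01 4.93157439e-01 3.91428940e-01
 7.73751225e-03 3.80750794e-01] 6 [5.67937808 4.41725239 1.39164358 0.51535582 0.1651548  0.05482983]
[ 0.0001  0.0001 -0.0002 -0.0001 -0.      0.0001 -0.0001  0.0001  0.
  0.0002 -0.0002 -0.     -0.     -0.0001 -0.0004  0.0003  0.0001  0.0002]
```

```bash
cat >> kin.py <<'E'
LIM=np.array([[-1.045,1.865],[-1.085,1.275],[-1.985,2.145]])
def fk(q):
    a,b,c=q; f=a-b; p=f+c; r0,z0,L1,A,B,L3=X
    return np.array([r0+L1*np.sin(a)+A*np.cos(f)+B*np.sin(f)+L3*np.cos(p), z0+L1*np.cos(a)-A*np.sin(f)+B*np.cos(f)-L3*np.sin(p), p])
from scipy.optimize import least_squares
def ik(t,q0,w):
    q0=np.clip(q0,LIM[:,0]+1e-4,LIM[:,1]-1e-4)
    s=least_squares(lambda q:(fk(q)-t)*[1,1,w],q0,bounds=(LIM[:,0],LIM[:,1])); return s.x
def push(state,d,q0,w):
    # d=(along tool x outward-ish ex, along tool z ez); pitch p
    r,z,p=state; 
    tz=np.array([np.cos(p),-np.sin(p)]); tx=np.array([np.sin(p),np.cos(p)])
    t=np.r_[np.array([r,z])+tx*d[0]+tz*d[1],p]
    q=ik(t,q0,w); return fk(q),q
E
python3 - <<'E'
from kin import *
for w in (.1,.2,.3,.4,.5,.7,1):
    s=np.array([.803,.2076,1.576]);q=np.array([1.039,1.267,1.804])
    o=[]
    for d in (.06,.1):
        s,q=push(s,(d,0),q,w); o.append((s[0].round(4),s[1].round(4),np.degrees(np.pi/2-s[2]).round(2)))
    print(w,o)
E
```

```text
0.1 [(np.float64(0.8594), np.float64(0.2058), np.float64(7.86)), (np.float64(0.9526), np.float64(0.2171), np.float64(21.63))]
0.2 [(np.float64(0.8511), np.float64(0.2023), np.float64(6.45)), (np.float64(0.9309), np.float64(0.2057), np.float64(17.95))]
0.3 [(np.float64(0.8421), np.float64(0.1986), np.float64(4.92)), (np.float64(0.907), np.float64(0.1935), np.float64(13.91))]
0.4 [(np.float64(0.8347), np.float64(0.1956), np.float64(3.66)), (np.float64(0.8868), np.float64(0.1836), np.float64(10.5))]
0.5 [(np.float64(0.8292), np.float64(0.1934), np.float64(2.71)), (np.float64(0.8717), np.float64(0.1764), np.float64(7.93))]
0.7 [(np.float64(0.8223), np.float64(0.1908), np.float64(1.53)), (np.float64(0.8528), np.float64(0.1676), np.float64(4.71))]
1 [(np.float64(0.8175), np.float64(0.1889), np.float64(0.7)), (np.float64(0.8395), np.float64(0.1617), np.float64(2.43))]
```

```bash
python3 - <<'E'
from kin import *
for z in (.08,.2,.3,.4,.5,.6):
    q=np.array([.241,.004,1.335])
    for r in np.arange(.5,-.05,-.05):
        q=ik(np.array([r,z,np.pi/2]),q,.4); s=fk(q)
        if r<.31: print(z,round(r,2),q.round(2),s.round(3),"tiltin",np.degrees(s[2]-np.pi/2).round(1))
E
```

```text
0.08 0.3 [ 0.04 -0.75  0.78] [0.3   0.08  1.571] tiltin 0.0
0.08 0.25 [-0.06 -0.85  0.78] [0.25  0.08  1.571] tiltin 0.0
0.08 0.2 [-0.18 -0.95  0.8 ] [0.2   0.08  1.571] tiltin 0.0
0.08 0.15 [-0.31 -1.03  0.86] [0.15  0.08  1.571] tiltin 0.0
0.08 0.1 [-0.47 -1.08  0.96] [0.101 0.081 1.572] tiltin 0.1
0.08 0.05 [-0.66 -1.08  1.15] [0.054 0.096 1.58 ] tiltin 0.5
0.08 0.0 [-0.9  -1.08  1.39] [-0.     0.103  1.571] tiltin -0.0
0.2 0.3 [-0.13 -0.54  1.16] [0.3   0.2   1.571] tiltin 0.0
0.2 0.25 [-0.24 -0.62  1.18] [0.25  0.2   1.571] tiltin 0.0
0.2 0.2 [-0.36 -0.7   1.23] [0.2   0.2   1.571] tiltin 0.0
0.2 0.15 [-0.48 -0.76  1.3 ] [0.15  0.2   1.571] tiltin 0.0
0.2 0.1 [-0.62 -0.8   1.39] [0.1   0.2   1.571] tiltin 0.0
0.2 0.05 [-0.76 -0.83  1.51] [0.05  0.2   1.571] tiltin 0.0
0.2 0.0 [-0.91 -0.84  1.65] [0.    0.2   1.571] tiltin 0.0
0.3 0.3 [-0.18 -0.32  1.43] [0.3   0.3   1.571] tiltin 0.0
0.3 0.25 [-0.29 -0.39  1.46] [0.25  0.3   1.571] tiltin 0.0
0.3 0.2 [-0.4  -0.46  1.51] [0.2   0.3   1.571] tiltin 0.0
0.3 0.15 [-0.51 -0.51  1.57] [0.15  0.3   1.571] tiltin -0.0
0.3 0.1 [-0.63 -0.
[... 728 characters left out ...]
  ] [0.2   0.5   1.571] tiltin -0.0
0.5 0.15 [-0.41  0.07  2.05] [0.15  0.5   1.571] tiltin -0.0
0.5 0.1 [-0.49  0.04  2.1 ] [0.1   0.5   1.571] tiltin -0.0
0.5 0.05 [-0.58 -0.    2.14] [0.054 0.494 1.563] tiltin -0.5
0.5 0.0 [-0.68 -0.07  2.14] [0.02  0.475 1.538] tiltin -1.9
0.6 0.3 [-0.06  0.55  2.14] [0.301 0.583 1.538] tiltin -1.9
0.6 0.25 [-0.16  0.46  2.14] [0.253 0.58  1.532] tiltin -2.2
0.6 0.2 [-0.26  0.37  2.14] [0.207 0.573 1.522] tiltin -2.8
0.6 0.15 [-0.35  0.28  2.14] [0.163 0.564 1.507] tiltin -3.6
0.6 0.1 [-0.45  0.21  2.14] [0.123 0.552 1.489] tiltin -4.7
0.6 0.05 [-0.54  0.14  2.14] [0.087 0.538 1.469] tiltin -5.9
0.6 0.0 [-0.62  0.08  2.14] [0.055 0.523 1.447] tiltin -7.1
```

```bash
cat > tgt.py <<'E'
from h import *
import sys
# target: grasp point p, heading (deg of tool x), back = retreat along tool z
def tgt(g,back,heading,verbose=True):
    o=bot.get_obs(); Rm=R.from_quat(o['tool_rot']).as_matrix()
    tz=Rm[:,2]; p=np.array(g)-tz*(.006+back)
    d=Rm.T@(p-o['eef_pos'])
    # roll so tool x has heading
    best=None
    hh=np.radians(heading); 
    # solve x = cos(a) X + sin(a) Y has horizontal heading hh
    n=np.array([-np.sin(hh),np.cos(hh),0])
    a=np.arctan2(-n@Rm[:,0],n@Rm[:,1])
    for k in (0,np.pi):
        aa=(a+k+np.pi)%(2*np.pi)-np.pi
        x=np.cos(aa)*Rm[:,0]+np.sin(aa)*Rm[:,1]
        s='same' if x@[np.cos(hh),np.sin(hh),0]>0 else 'opp'
        print("roll units",round(aa/(np.pi/2),3),"deg",round(np.degrees(aa),1),s,"-> j6",round(np.degrees(o['joint_pos'][5]+aa),1))
    print("clock",round(o['clock'],2),"tcp",o['eef_pos'].round(4),"tz",tz.round(4),"F",o['ft_force'].round(1),"T",o['ft_torque'].round(2),"w",round(o['grip_width'],4),"q",o['joint_pos'].round(2))
    print("tilt",np.degrees(np.arccos(-tz[2])).round(2),"dir",np.degrees(np.arctan2(tz[1],tz[0])).round(1),"SHIFT",(d*10).round(3))
if __name__=="__main__":
    a=list(map(float,sys.argv[1:])); tgt(a[:3],a[3],a[4])
E
python3 tgt.py .538 .18 .049 .08 90.4
```

```text
roll units 0.996 deg 89.6 opp -> j6 187.3
roll units -1.004 deg -90.4 same -> j6 7.3
clock 3.65 tcp [0.7999 0.1069 0.1766] tz [ 0.1037  0.0139 -0.9945] F [0.4 0.8 0.7] T [-0.02  0.04 -0.01] w 0.0856 q [0.13 0.87 0.83 1.43 0.   1.7 ]
tilt 6.0 dir 7.6 SHIFT [-2.738 -0.713  0.148]
```

Request:
carry_out(
  moves=[
    [-0.5, -0.13, 0, -0.1, 1],
    [-1, -0.26, 0, -0.2, 1],
    [-1, -0.26, 0, -0.3, 1],
    [-1, -0.26, 0, -0.4, 1],
    [-1, -0.26, 0, -0.4, 1],
  ],
)

```text
clock: 4.15
eef_pos: [0.699, 0.1337, 0.1716]
tool_rot: [0.949, 0.311, 0.053, 0.01]
ft_force: [0.3, -0.5, 0.0]
grip_width: 0.0853
```

```bash
python3 tgt.py .538 .18 .049 .08 90.4
```

```text
roll units 1.399 deg 125.9 opp -> j6 190.6
roll units -0.601 deg -54.1 same -> j6 10.6
clock 4.15 tcp [0.699  0.1337 0.1716] tz [ 0.106   0.0143 -0.9943] F [ 0.3 -0.5  0. ] T [-0.    0.07  0.02] w 0.0853 q [ 0.19  0.63  0.38  1.21 -0.01  1.13]
tilt 6.14 dir 7.7 SHIFT [-1.132 -1.384  0.195]
```

Request:
carry_out(
  moves=[
    [-0.3, -0.4, 0, -0.1, 1],
    [-0.6, -0.8, 0, -0.2, 1],
    [-0.8, -0.98, 0, -0.3, 1],
    [-0.8, -0.98, 0, -0.4, 1],
    [-0.8, -0.98, 0, -0.5, 1],
    [-0.8, -0.98, 0, -0.601, 1],
    [-0.8, -0.98, 0, -0.601, 1],
  ],
)

```text
clock: 4.85
eef_pos: [0.5783, 0.1658, 0.159]
tool_rot: [0.704, 0.708, 0.043, 0.033]
ft_force: [0.1, 0.3, -0.1]
grip_width: 0.0853
```

```bash
python3 tgt.py .538 .18 .049 .06 90.4
```

```text
roll units 1.999 deg 179.9 opp -> j6 196.0
roll units -0.001 deg -0.1 same -> j6 16.0
clock 4.85 tcp [0.5783 0.1658 0.159 ] tz [ 0.1065  0.0144 -0.9942] F [ 0.1  0.3 -0.1] T [-0.02  0.12  0.  ] w 0.0853 q [ 0.29  0.42 -0.    1.04 -0.02  0.28]
tilt 6.17 dir 7.7 SHIFT [ 0.129 -0.518  0.393]
```

Position above the bar, then look.

Request:
carry_out(
  moves=[
    [0.13, -0.52, 0.1, 0, 1],
    [0.13, -0.52, 0.25, 0, 1],
    [0.13, -0.52, 0.39, 0, 0.2],
    [0.13, -0.52, 0.39, 0, 0.2],
  ],
)

```text
clock: 5.25
eef_pos: [0.5291, 0.1789, 0.1129]
tool_rot: [0.705, 0.707, 0.041, 0.032]
ft_force: [-0.6, 1.1, -0.2]
grip_width: 0.0591
```

```bash
python3 - <<'E'
from ov import *
Rz=lambda a:R.from_euler('z',a,degrees=True).as_matrix()
ib=[(BAR,Rz(0.4),[.5382,.1799,0],(0,0,255))]
for n,c in (("top",(160,160,250,250)),("scene",(260,120,370,220))):
    im=np.ascontiguousarray(imaging.camera(n)[:,:,::-1]); cv2.imwrite(f"pics/{n}2.png",im)
    o=bot.get_obs(); Rm=R.from_quat(o['tool_rot']).as_matrix(); t=o['eef_pos']
    seg=[((0,0,0),(0,0,25)),((-30,0,6),(30,0,6)),((0,-11,6),(0,11,6))]
    overlay(n,im,f"pics/{n}2o.png",*c,6,ib+[(seg,Rm,t,(0,255,255))])
E
python3 tgt.py .538 .18 .049 .0 90.4
```

```text
roll units 1.997 deg 179.7 opp -> j6 198.8
roll units -0.003 deg -0.3 same -> j6 18.8
clock 5.35 tcp [0.5309 0.1793 0.1149] tz [ 0.1061  0.0143 -0.9943] F [-0.1 -0.1  0.4] T [-0.    0.1  -0.04] w 0.0513 q [ 0.34  0.39 -0.18  0.9  -0.02  0.33]
tilt 6.15 dir 7.7 SHIFT [-0.002  0.     0.603]
```

View pics/scene2o.png

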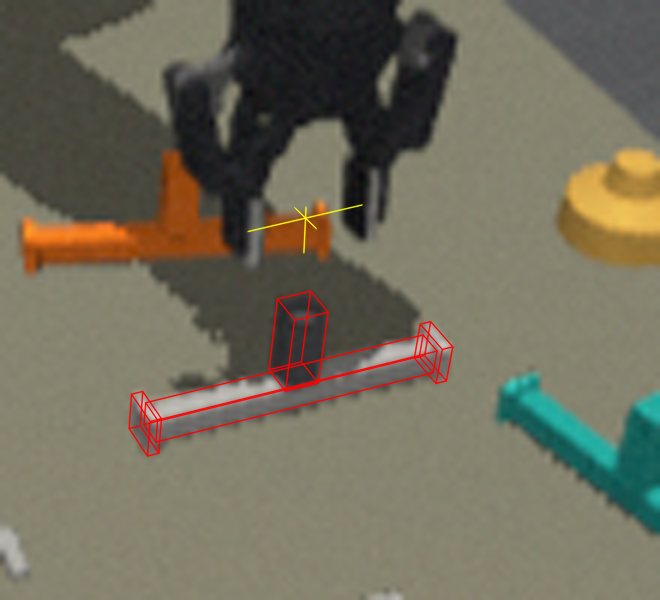

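View pics/top2o.png

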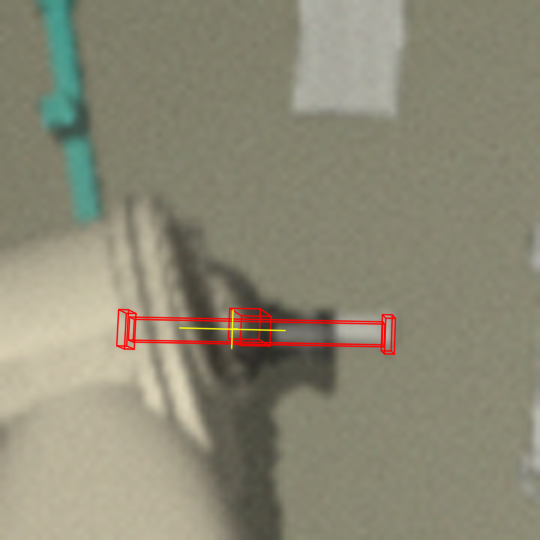

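Request:
carry_out(
  moves=[
    [0, 0, 0.3, 0, 0.1],
    [0, 0, 0.5, 0, 0.1],
    [0, 0, 0.6, 0, 0.1],
    [0, 0, 0.6, 0, -1],
    [0, 0, 0.6, 0, -1],
    [0, 0, 0.6, 0, -1],
    [0, 0, 0.6, 0, -1],
    [0, 0, 0.6, 0, -1],
    [0, 0, 0.6, 0, -1],
  ],
)

```text
clock: 6.25
eef_pos: [0.5381, 0.1802, 0.0563]
tool_rot: [0.706, 0.707, 0.044, 0.033]
ft_force: [-1.0, 0.1, 4.8]
grip_width: 0.0173
```

```bash
python3 tgt.py .538 .18 .049 .0 90.4
```

```text
roll units 1.997 deg 179.7 opp -> j6 198.7
roll units -0.003 deg -0.3 same -> j6 18.7
clock 6.25 tcp [0.5381 0.1802 0.0563] tz [ 0.1088  0.0144 -0.994 ] F [-1.   0.1  4.8] T [-0.71 -0.03 -0.04] w 0.0173 q [ 0.33  0.47 -0.23  0.76 -0.02  0.33]
tilt 6.3 dir 7.5 SHIFT [-0.003 -0.009  0.013]
```

Request:
carry_out(
  moves=[
    [0, 0, -0.2, 0, -1],
    [0, 0, -0.5, 0, -1],
    [0, 0, -0.85, 0, -1],
    [0, 0, -1, 0, -1],
    [0, 0, -1, 0, -1],
  ],
)

```text
clock: 6.75
eef_pos: [0.5277, 0.1796, 0.1572]
tool_rot: [0.705, 0.707, 0.045, 0.033]
ft_force: [0.3, 1.0, -2.0]
grip_width: 0.0174
```

```bash
cat > seat.py <<'E'
from h import *
import sys
TX,TY,TYAW=.5749,-.1593,13.4
R0=R.from_quat([0.706,0.707,0.044,0.033]).as_matrix()
def setp(up=0.0,dx=0,dy=0,tote=(TX,TY,TYAW)):
    o=bot.get_obs(); Rm=R.from_quat(o['tool_rot']).as_matrix()
    # grasp-time pose
    rel=R0.T@(np.array([.5382,.1799,0])-np.array([.5381,.1802,.0563]))
    yb=R0.T@np.array([-np.sin(np.radians(.4)),np.cos(np.radians(.4)),0])  # bar y in tool
    y=Rm@yb; hcur=np.degrees(np.arctan2(y[1],y[0])); want=90+tote[2]
    dh=(want-hcur); dh=(dh+180)%360-180
    roll=-dh
    R1=Rm@R.from_euler('z',roll,degrees=True).as_matrix()
    c,s=np.cos(np.radians(tote[2])),np.sin(np.radians(tote[2]))
    bo=np.array([tote[0]+c*(.082+dx)-s*dy,tote[1]+s*(.082+dx)+c*dy,.023+up])
    p=bo-R1@rel
    d=Rm.T@(p-o['eef_pos'])
    print("clock",round(o['clock'],2),"tcp",o['eef_pos'].round(4),"F",o['ft_force'].round(1),"T",o['ft_torque'].round(2),"w",round(o['grip_width'],4),"target",p.round(4))
    print("roll units",round(roll/90,3),"SHIFT",(d*10).round(3), "bar origin now",(o['eef_pos']+Rm@rel).round(4),"bar slope now z",y[2].round(3))
    return Rm,o['eef_pos']+Rm@rel,rel
if __name__=="__main__":
    a=list(map(float,sys.argv[1:])); setp(*a)
E
python3 seat.py .1
```

```text
clock 6.75 tcp [0.5277 0.1796 0.1572] F [ 0.3  1.  -2. ] T [0.03 0.04 0.05] w 0.0174 target [ 0.654  -0.1387  0.1793]
roll units -0.144 SHIFT [-3.182  1.277 -0.134] bar origin now [0.5279 0.1793 0.1009] bar slope now z 0.001
```

Request:
carry_out(
  moves=[
    [-0.25, 0.1, -0.05, 0, -1],
    [-0.7, 0.28, -0.1, 0, -1],
    [-1, 0.4, -0.15, 0, -1],
  ],
)

```text
clock: 7.05
eef_pos: [0.5644, 0.0769, 0.1705]
tool_rot: [0.706, 0.707, 0.041, 0.032]
ft_force: [0.8, 0.5, -1.0]
grip_width: 0.0174
```

Request:
carry_out(
  moves=[
    [-0.46, 0.18, 0, 0, -1],
    [-0.9, 0.36, 0, 0, -1],
  ],
)

```text
clock: 7.25
eef_pos: [0.6003, -0.0126, 0.1729]
tool_rot: [0.705, 0.707, 0.042, 0.031]
ft_force: [0.4, 0.5, -1.6]
grip_width: 0.017
```

Request:
carry_out(
  moves=[
    [-0.4, 0.16, 0, 0, -1],
    [-0.7, 0.28, 0, 0, -1],
    [-0.9, 0.36, 0, 0, -1],
  ],
)

```text
clock: 7.55
eef_pos: [0.6365, -0.1039, 0.1747]
tool_rot: [0.707, 0.706, 0.042, 0.031]
ft_force: [0.5, 0.3, -1.5]
grip_width: 0.0172
```

```bash
python3 seat.py .06
```

```text
clock 7.55 tcp [ 0.6365 -0.1039  0.1747] F [ 0.5  0.3 -1.5] T [0.02 0.18 0.06] w 0.0172 target [ 0.6545 -0.1386  0.1393]
roll units -0.146 SHIFT [-0.352  0.143  0.365] bar origin now [ 0.6362 -0.1042  0.1184] bar slope now z -0.001
```

Request:
carry_out(
  moves=[
    [-0.2, 0.08, 0.1, -0.08, -1],
    [-0.35, 0.143, 0.25, -0.146, -1],
    [-0.352, 0.143, 0.365, -0.146, -1],
    [-0.352, 0.143, 0.365, -0.146, -1],
    [-0.352, 0.143, 0.365, -0.146, -1],
  ],
)

```text
clock: 8.05
eef_pos: [0.654, -0.135, 0.1405]
tool_rot: [0.62, 0.783, 0.038, 0.036]
ft_force: [-0.5, -0.5, 0.2]
grip_width: 0.0172
```

```bash
cat > look.py <<'E'
from ov import *
import sys
from seat import setp,R0,TX,TY,TYAW
tag=sys.argv[1]
Rz=lambda a:R.from_euler('z',a,degrees=True).as_matrix()
it=(TOTE,Rz(TYAW),[TX,TY,0],(0,0,255))
Rm,bo,rel=setp(0.0)
Rb=Rm@R0.T@Rz(.4)
for n,c in (("top",(255,155,345,245)),("scene",(145,150,265,250))):
    im=np.ascontiguousarray(imaging.camera(n)[:,:,::-1]); cv2.imwrite(f"pics/{n}{tag}.png",im)
    overlay(n,im,f"pics/{n}{tag}o.png",*c,6.5,[it,(BAR,Rb,bo,(0,255,255))] if len(sys.argv)<3 else [])
E
python3 look.py 3
```

```text
clock 8.05 tcp [ 0.654  -0.135   0.1405] F [-0.5 -0.5  0.2] T [-0.05  0.11 -0.03] w 0.0172 target [ 0.6545 -0.1387  0.0793]
roll units 0.001 SHIFT [-0.032 -0.067  0.609] bar origin now [ 0.6542 -0.1366  0.0843] bar slope now z -0.024
```

View pics/scene3o.png

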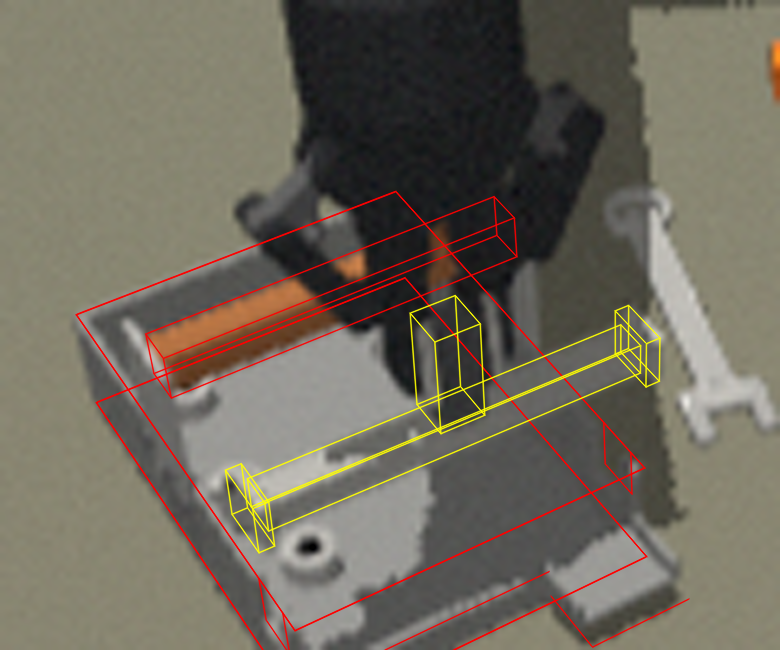

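View pics/top3o.png

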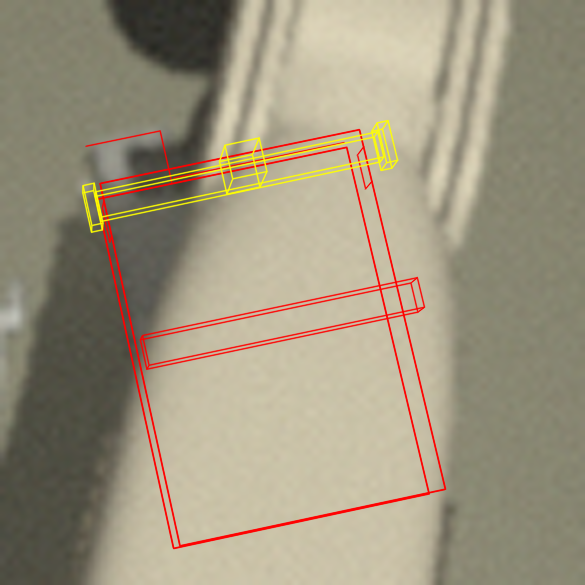

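```bash
python3 - <<'E'
from ov import *
Rz=lambda a:R.from_euler('z',a,degrees=True).as_matrix()
N=[]
for s in(-74,74):
    i=s*70/74
    for y in (s,i):
        N+=[((102,y,50),(92,y,50)),((92,y,50),(92,y,27)),((92,y,27),(72,y,27)),((72,y,27),(72,y,50)),((72,y,50),(20,y,50)),((102,y,50),(102,y,0))]
it=[(N,Rz(13.4),[.5749,-.1593,0],(0,0,255))]
for k,c in (("a",(176,222,204,262)),("b",(222,200,262,240))):
    crop("pics/scene0.png",f"pics/n{k}0.png",*c,14)
    overlay("scene","pics/scene0.png",f"pics/n{k}.png",*c,14,it)
A=[cv2.imread(f"pics/n{k}.png") for k in("a0","a")]; B=[cv2.imread(f"pics/n{k}.png") for k in("b0","b")]
cv2.imwrite("pics/na.png",np.hstack(A)); cv2.imwrite("pics/nb.png",cv2.resize(np.hstack(B),None,fx=.71,fy=.71))
E
```

```text
(no output)
```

View pics/na.png

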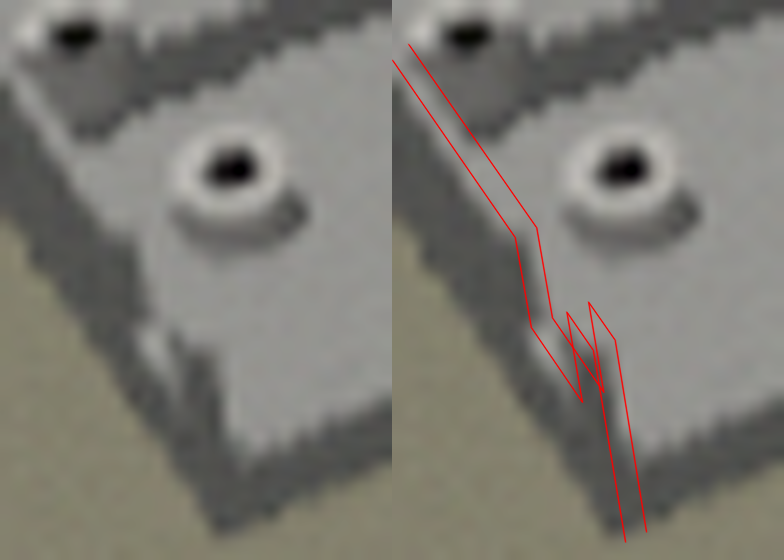

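View pics/nb.png

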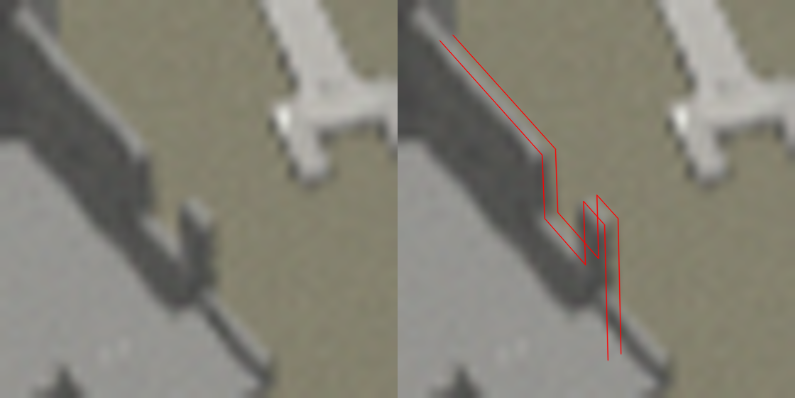

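```bash
sed -i 's/TX,TY,TYAW=.*/TX,TY,TYAW=.5747,-.1603,13.4/' seat.py; python3 seat.py .025
```

```text
clock 8.15 tcp [ 0.655  -0.1351  0.1424] F [ 0.7 -0.1 -1.5] T [ 0.01  0.16 -0.01] w 0.0172 target [ 0.6541 -0.1396  0.1043]
roll units 0.001 SHIFT [-0.038 -0.06   0.378] bar origin now [ 0.6554 -0.1368  0.0862] bar slope now z -0.026
```

Request:
carry_out(
  moves=[
    [-0.02, -0.03, 0.15, 0, -1],
    [-0.038, -0.06, 0.3, 0, -1],
    [-0.038, -0.06, 0.378, 0, -1],
    [-0.038, -0.06, 0.378, 0, -1],
    [-0.038, -0.06, 0.378, 0, -1],
  ],
)

```text
clock: 8.65
eef_pos: [0.6545, -0.1402, 0.1047]
tool_rot: [0.62, 0.783, 0.039, 0.038]
ft_force: [0.3, 0.0, -0.9]
grip_width: 0.0169
```

```bash
python3 look.py 4; python3 - <<'E'
from h import *
crop("pics/scene4.png","pics/s4z.png",170,180,265,265,8)
E
```

```text
clock 8.65 tcp [ 0.6545 -0.1402  0.1047] F [ 0.3  0.  -0.9] T [ 0.06  0.12 -0.02] w 0.0169 target [ 0.654  -0.1396  0.0793]
roll units 0.001 SHIFT [ 0.01  -0.03   0.252] bar origin now [ 0.6549 -0.142   0.0484] bar slope now z -0.026
```

View pics/s4z.png

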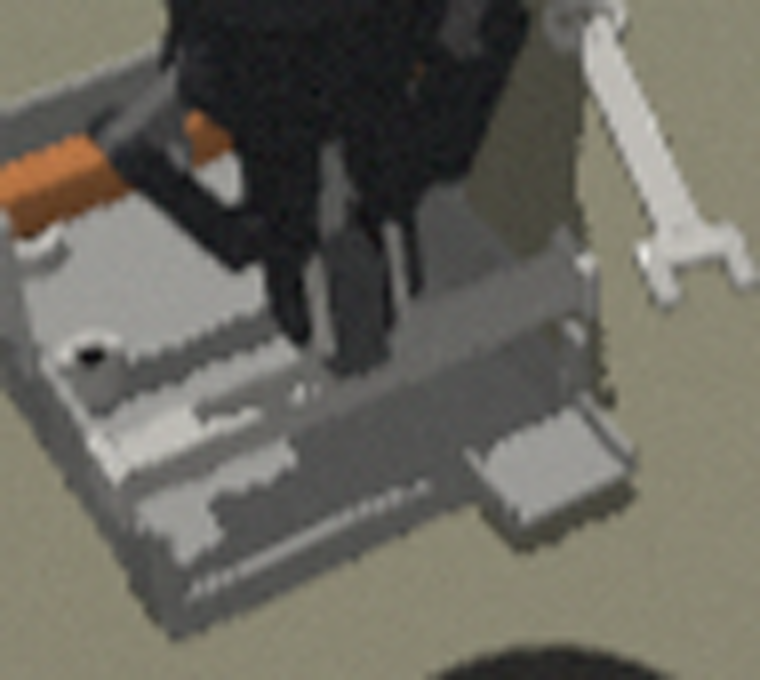

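View pics/scene4o.png

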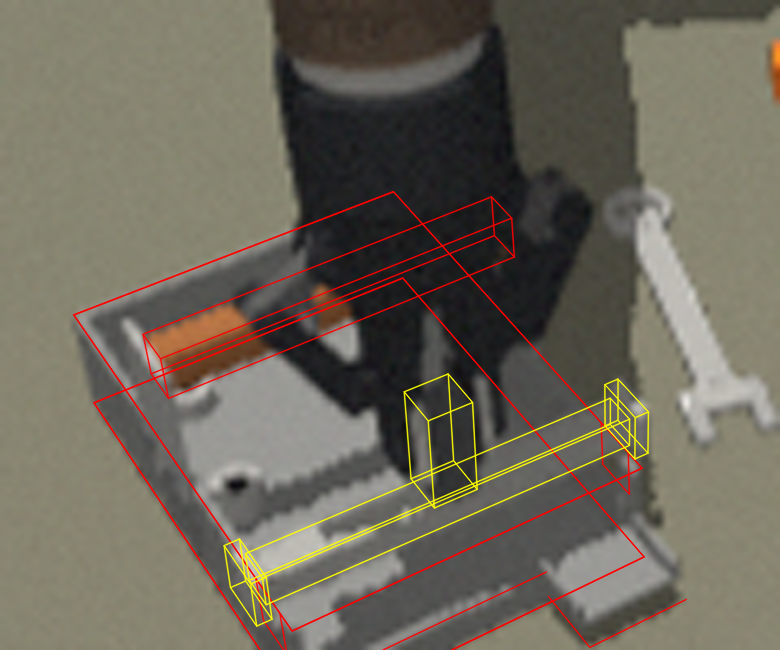

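Request:
carry_out(
  moves=[
    [0.01, -0.02, 0.06, 0, -1],
    [0.01, -0.03, 0.12, 0, -1],
    [0.01, -0.03, 0.15, 0, -1],
    [0.01, -0.03, 0.15, 0, -1],
  ],
)

```text
clock: 9.15
eef_pos: [0.6518, -0.14, 0.0875]
tool_rot: [0.62, 0.783, 0.038, 0.036]
ft_force: [0.6, 0.2, -0.6]
grip_width: 0.0171
```

```bash
python3 look.py 5; python3 - <<'E'
from h import *
crop("pics/scene5.png","pics/s5z.png",170,180,265,265,8)
E
```

```text
clock 9.15 tcp [ 0.6518 -0.14    0.0875] F [ 0.6  0.2 -0.6] T [-0.03  0.12 -0.03] w 0.0171 target [ 0.6542 -0.1396  0.0793]
roll units 0.001 SHIFT [-0.001  0.016  0.084] bar origin now [ 0.652  -0.1417  0.0312] bar slope now z -0.025
```

View pics/s5z.png

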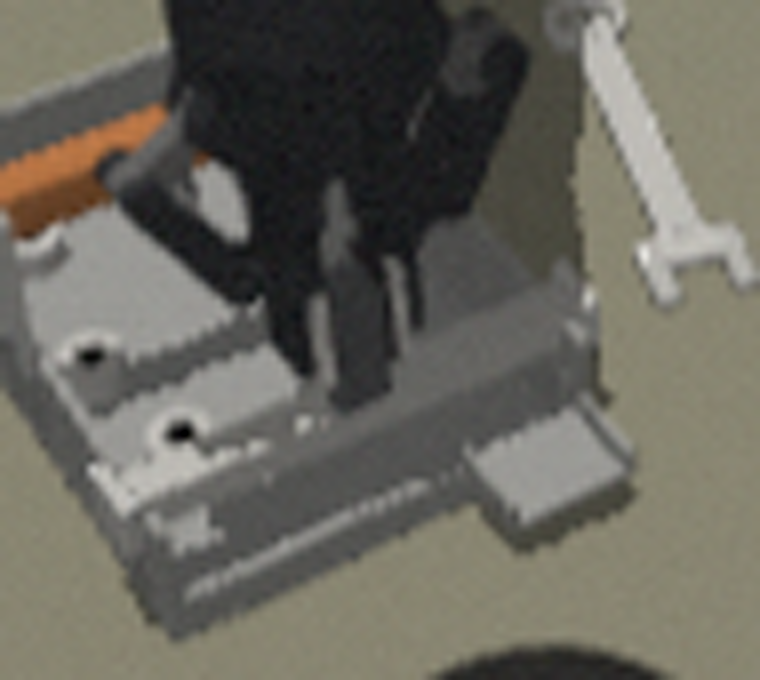

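Request:
carry_out(
  moves=[
    [0, 0.01, 0.04, 0, -1],
    [0, 0.015, 0.07, 0, -1],
    [0, 0.015, 0.082, 0, -1],
    [0, 0.015, 0.082, 0, -1],
  ],
)

```text
clock: 9.65
eef_pos: [0.6548, -0.1396, 0.0805]
tool_rot: [0.62, 0.783, 0.039, 0.037]
ft_force: [0.5, -1.6, -0.7]
grip_width: 0.0173
```

```bash
python3 look.py 6; python3 - <<'E'
from h import *
crop("pics/scene6.png","pics/s6z.png",170,180,265,265,8)
E
```

```text
clock 9.65 tcp [ 0.6548 -0.1396  0.0805] F [ 0.5 -1.6 -0.7] T [-0.03  0.1  -0.01] w 0.0173 target [ 0.6541 -0.1396  0.0793]
roll units 0.001 SHIFT [ 0.002 -0.008  0.011] bar origin now [ 0.6551 -0.1413  0.0242] bar slope now z -0.026
```

View pics/s6z.png

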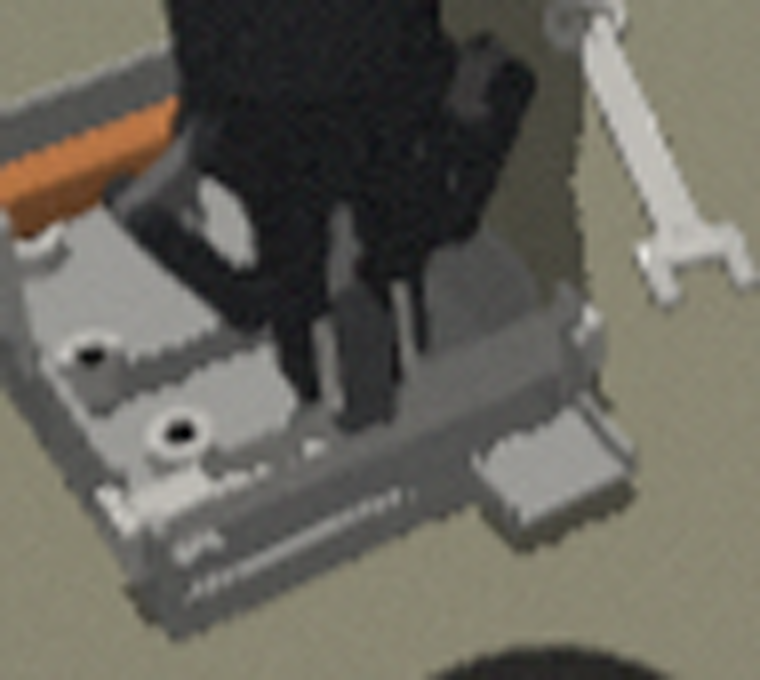

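Request:
carry_out(
  moves=[
    [0, 0, 0, 0, -0.3],
    [0, 0, 0, 0, -0.1],
    [0, 0, 0, 0, 0.1],
    [0, 0, 0, 0, 0.2],
    [0, 0, -0.1, 0, 0.2],
    [0, 0, -0.3, 0, 0.2],
    [0, 0, -0.7, 0, 0.2],
    [0, 0, -1, 0, 0.2],
  ],
)

```text
clock: 10.55
eef_pos: [0.6444, -0.1412, 0.1827]
tool_rot: [0.62, 0.783, 0.039, 0.038]
ft_force: [1.2, -0.0, 0.7]
grip_width: 0.0516
```

Request:
carry_out(
  moves=[
    [0, 0, -0.45, 0.1, 0.2],
    [0, 0, -0.6, 0.2, 0.2],
  ],
)

```text
clock: 10.75
eef_pos: [0.6395, -0.1425, 0.2467]
tool_rot: [0.732, 0.679, 0.046, 0.035]
ft_force: [1.2, 0.2, 0.1]
grip_width: 0.0512
```

```bash
python3 - <<'E'
from h import *
for n in("scene","top"):
    cv2.imwrite(f"pics/{n}7.png",imaging.camera(n)[:,:,::-1])
crop("pics/scene7.png","pics/s7z.png",165,170,265,262,8-1)
E
python3 tgt.py .5747 -.1603 .1 .06 13.4
```

```text
roll units -1.192 deg -107.3 opp -> j6 -116.7
roll units 0.808 deg 72.7 same -> j6 63.3
clock 10.85 tcp [ 0.6396 -0.1425  0.245 ] tz [ 0.1145  0.0122 -0.9933] F [ 0.5 -0.1  0.2] T [-0.04  0.14 -0.01] w 0.0513 q [-0.24  0.48  0.31  1.3   0.04 -0.16]
tilt 6.61 dir 6.1 SHIFT [-0.25  -0.795  0.704]
```

View pics/s7z.png

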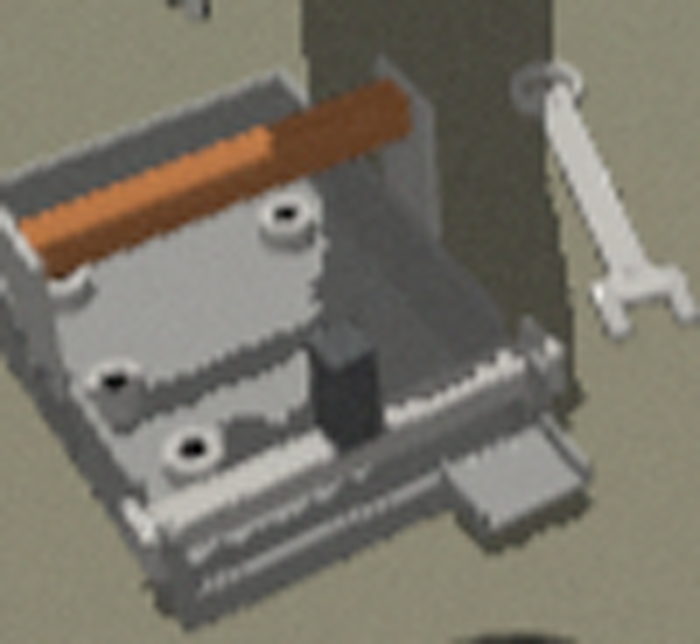

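View pics/top7.png

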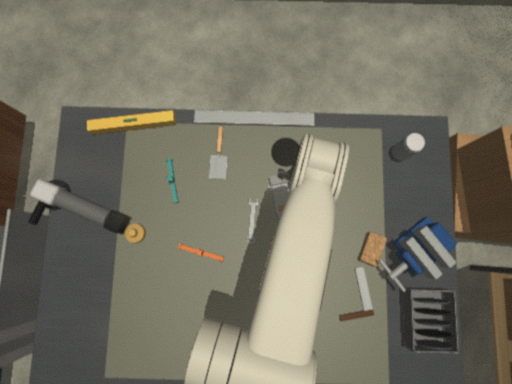

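Request:
carry_out(
  moves=[
    [-0.1, -0.3, 0, 0.095, 0.2],
    [-0.2, -0.6, 0, 0.19, 0.2],
    [-0.25, -0.795, 0, 0.285, 0.2],
    [-0.25, -0.795, 0, 0.38, 0.2],
    [-0.25, -0.795, 0.2, 0.475, 0.2],
    [-0.25, -0.795, 0.4, 0.57, 0.2],
    [-0.25, -0.795, 0.6, 0.665, 0.2],
    [-0.25, -0.795, 0.7, 0.76, 0.2],
    [-0.25, -0.795, 0.7, 0.808, 0.2],
    [-0.25, -0.795, 0.7, 0.808, 0.2],
  ],
)

```text
clock: 11.85
eef_pos: [0.5634, -0.1599, 0.159]
tool_rot: [0.992, 0.117, 0.052, -0.002]
ft_force: [-0.6, -0.6, 0.1]
grip_width: 0.0513
```

```bash
python3 - <<'E'
from ov import *
from seat import TX,TY,TYAW
Rz=lambda a:R.from_euler('z',a,degrees=True).as_matrix()
it=(TOTE,Rz(TYAW),[TX,TY,0],(0,0,255))
o=bot.get_obs(); Rm=R.from_quat(o['tool_rot']).as_matrix(); t=o['eef_pos']
seg=[((0,0,0),(0,0,25)),((-30,0,6),(30,0,6)),((0,-11,6),(0,11,6))]
im=np.ascontiguousarray(imaging.camera("scene")[:,:,::-1]); cv2.imwrite("pics/scene8.png",im)
overlay("scene",im,"pics/s8o.png",145,140,265,250,6.5,[it,(seg,Rm,t,(0,255,255))])
E
python3 tgt.py .5747 -.1603 .1 0 13.4
```

```text
roll units -1.998 deg -179.8 opp -> j6 -120.3
roll units 0.002 deg 0.2 same -> j6 59.7
clock 11.9 tcp [ 0.5639 -0.1601  0.1598] tz [ 0.1034  0.015  -0.9945] F [-0.  -0.7 -0.3] T [-0.06  0.16  0.  ] w 0.0511 q [-0.3   0.4  -0.04  1.04  0.04  1.04]
tilt 6.0 dir 8.3 SHIFT [0.042 0.022 0.546]
```

View pics/s8o.png

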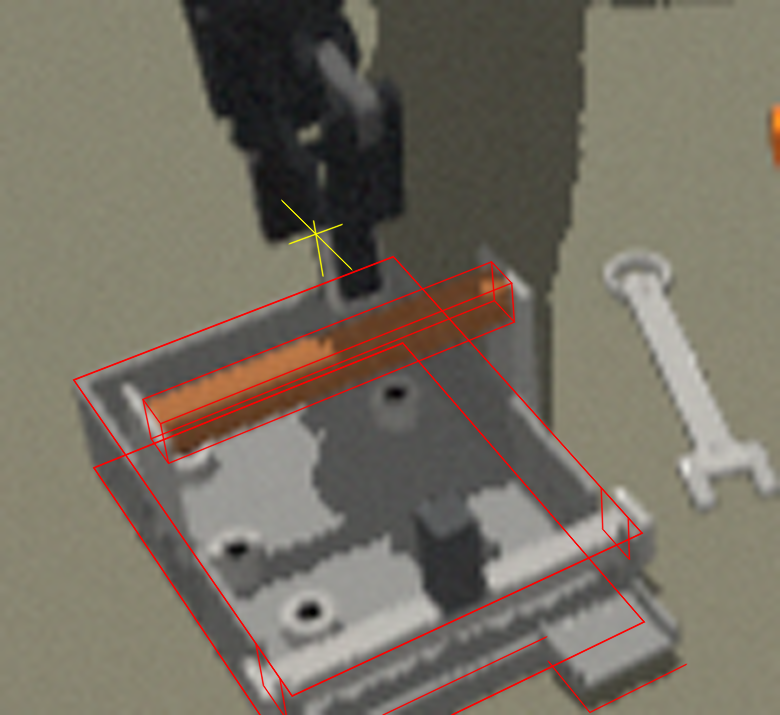

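Request:
carry_out(
  moves=[
    [0.042, 0.022, 0.25, 0, 0.2],
    [0.042, 0.022, 0.45, 0, 0.2],
    [0.042, 0.022, 0.55, 0, 0.2],
    [0.042, 0.022, 0.55, 0, -0.4],
    [0.042, 0.022, 0.55, 0, -1],
    [0.042, 0.022, 0.55, 0, -1],
    [0.042, 0.022, 0.54, 0, -1],
    [0.042, 0.022, 0.52, 0, -1],
  ],
)

```text
clock: 12.7
eef_pos: [0.5739, -0.161, 0.11]
tool_rot: [0.992, 0.116, 0.053, -0.001]
ft_force: [-1.1, -1.3, -3.8]
grip_width: 0.0151
```

```bash
python3 tgt.py .5747 -.1603 .1 0 13.4
```

```text
roll units 1.999 deg 179.9 opp -> j6 239.9
roll units -0.001 deg -0.1 same -> j6 59.9
clock 12.7 tcp [ 0.5739 -0.161   0.11  ] tz [ 0.1042  0.0135 -0.9945] F [-1.1 -1.3 -3.8] T [-0.34  0.9   0.08] w 0.0151 q [-0.29  0.46 -0.08  0.93  0.04  1.05]
tilt 6.03 dir 7.4 SHIFT [-0.001 -0.006  0.04 ]
```

Request:
carry_out(
  moves=[
    [0, 0, -0.05, 0, -1],
    [0, 0, -0.12, 0, -1],
    [0, 0, -0.22, 0, -1],
    [0, 0, -0.36, 0, -1],
    [0, 0, -0.5, 0, -1],
    [0, 0, -0.5, 0, -1],
  ],
)

```text
clock: 13.3
eef_pos: [0.5712, -0.1619, 0.1628]
tool_rot: [0.992, 0.116, 0.056, 0.0]
ft_force: [0.5, 0.2, -6.1]
grip_width: 0.0154
```

```bash
cat > tl.py <<'E'
from ov import *
import sys
from seat import TX,TY,TYAW
# assume tote rigid in tool, flush: handle at grasp point, tote z=-tool z, tote x = tool x
def totepose(flip=1):
    o=bot.get_obs(); Rm=R.from_quat(o['tool_rot']).as_matrix()
    Rt=Rm@np.diag([1,-1,-1.])
    c=o['eef_pos']+Rm[:,2]*.006
    return Rt,c-Rt@[0,0,.1],o
def report():
    Rt,t,o=totepose()
    n=Rt[:,2]; s=np.degrees(np.arccos(n[2]))
    dn=np.array([n[0],n[1]]) # downhill heading = horizontal comp of normal
    h=np.degrees(np.arctan2(dn[1],dn[0])); loc=Rt.T@np.array([dn[0],dn[1],0]); 
    print("clock",round(o['clock'],2),"tcp",o['eef_pos'].round(3),"F",o['ft_force'].round(1),"T",o['ft_torque'].round(2),"w",round(o['grip_width'],4),"q",o['joint_pos'].round(3))
    print("slope",s.round(1),"downhill heading",h.round(1),"downhill in tote deg",np.degrees(np.arctan2(loc[1],loc[0])).round(1),"corner z",(t+Rt@[.098,.07,0])[2].round(3),"spout tip",(t+Rt@[.133,.074,0]).round(3))
def look(tag,box=(120,120,280,260),s=5):
    Rt,t,o=totepose()
    im=np.ascontiguousarray(imaging.camera("scene")[:,:,::-1]); cv2.imwrite(f"pics/scene{tag}.png",im)
    overlay("scene",im,f"pics/s{tag}o.png",*box,s,[(TOTE,Rt,t,(0,0,255))])
if __name__=="__main__":
    report()
    if len(sys.argv)>2: look(sys.argv[1],tuple(map(int,sys.argv[2].split(','))),float(sys.argv[3]))
E
python3 tl.py 9 130,120,270,250 5.5
```

```text
clock 13.3 tcp [ 0.571 -0.162  0.163] F [ 0.5  0.2 -6.1] T [-0.11  0.19 -0.01] w 0.0154 q [-0.297  0.405 -0.019  1.044  0.045  1.043]
slope 6.4 downhill heading -173.4 downhill in tote deg 173.3 corner z 0.067 spout tip [ 0.695 -0.058  0.071]
```

View pics/s9o.png

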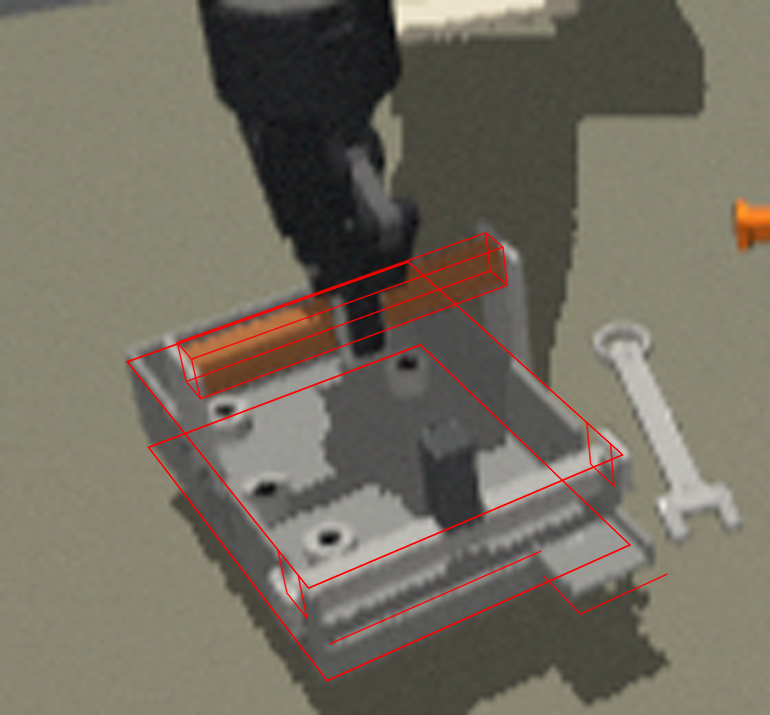

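Request:
carry_out(
  moves=[
    [0, 0, -0.15, 0, -1],
    [0, 0, -0.35, -0.06, -1],
    [0, 0, -0.6, -0.14, -1],
    [0, 0, -0.85, -0.22, -1],
    [0, 0, -1, -0.3, -1],
    [0, 0, -1, -0.38, -1],
    [0, 0, -1, -0.46, -1],
    [0, 0, -1, -0.5, -1],
  ],
)

```text
clock: 14.15
eef_pos: [0.5584, -0.1627, 0.2582]
tool_rot: [0.871, 0.488, 0.049, 0.019]
ft_force: [0.1, -0.0, -6.8]
grip_width: 0.0153
```

```bash
python3 tl.py; python3 plan.py .6 0 .34 144
```

```text
clock 14.15 tcp [ 0.558 -0.163  0.258] F [ 0.1 -0.  -6.8] T [-0.03  0.24  0.02] w 0.0153 q [-0.305  0.331  0.128  1.272  0.046  0.246]
slope 6.1 downhill heading -171.9 downhill in tote deg 129.5 corner z 0.154 spout tip [ 0.576 -0.009  0.156]
clock 14.15 tcp [ 0.5584 -0.1627  0.2582] head 58.69 tilt 6.06 F [ 0.1 -0.  -6.8] w 0.0153 q [-0.305  0.331  0.128  1.272  0.046  0.246]
shift units [ 1.657 -0.431 -0.745] roll units -0.948
```

Request:
carry_out(
  moves=[
    [0.1, 0, -0.1, -0.04, -1],
    [0.25, -0.05, -0.25, -0.12, -1],
    [0.45, -0.1, -0.4, -0.2, -1],
    [0.65, -0.15, -0.5, -0.28, -1],
    [0.85, -0.2, -0.6, -0.36, -1],
    [0.95, -0.22, -0.6, -0.44, -1],
    [0.95, -0.22, -0.6, -0.5, -1],
  ],
)

```text
clock: 14.85
eef_pos: [0.5839, -0.0695, 0.323]
tool_rot: [0.617, 0.785, 0.039, 0.037]
ft_force: [0.4, 1.0, -5.8]
grip_width: 0.015
```

```bash
python3 tl.py; python3 plan.py .68 0 .32 144
```

```text
clock 14.85 tcp [ 0.584 -0.069  0.323] F [ 0.4  1.  -5.8] T [-0.08  0.38 -0.  ] w 0.015 q [-0.132  0.325  0.286  1.428  0.029 -0.37 ]
slope 6.1 downhill heading -171.6 downhill in tote deg 84.7 corner z 0.209 spout tip [0.492 0.044 0.208]
clock 14.85 tcp [ 0.5839 -0.0695  0.323 ] head 103.69 tilt 6.13 F [ 0.4  1.  -5.8] w 0.015 q [-0.132  0.325  0.286  1.428  0.029 -0.37 ]
shift units [0.448 1.089 0.142] roll units -0.448
```

Request:
carry_out(
  moves=[
    [0.1, 0.15, 0, -0.06, -1],
    [0.22, 0.4, 0, -0.14, -1],
    [0.34, 0.65, 0, -0.22, -1],
    [0.42, 0.85, 0, -0.3, -1],
    [0.45, 1, 0, -0.38, -1],
    [0.45, 1, 0, -0.45, -1],
    [0.45, 1, 0, -0.45, -1],
  ],
)

```text
clock: 15.55
eef_pos: [0.67, -0.0041, 0.3316]
tool_rot: [0.31, 0.949, 0.023, 0.047]
ft_force: [0.1, 0.3, -6.2]
grip_width: 0.0152
```

```bash
python3 tl.py 10 150,60,330,240 4; python3 plan.py .76 0 .32 144
```

```text
clock 15.55 tcp [ 0.67  -0.004  0.332] F [ 0.1  0.3 -6.2] T [-0.1   0.26 -0.02] w 0.0152 q [-0.013  0.511  0.589  1.546  0.016 -0.952]
slope 6.0 downhill heading -172.0 downhill in tote deg 44.2 corner z 0.214 spout tip [0.531 0.016 0.211]
clock 15.6 tcp [ 0.6697 -0.0044  0.332 ] head 143.55 tilt 5.99 F [-0.1  0.3 -5.9] w 0.0148 q [-0.013  0.51   0.589  1.546  0.016 -0.95 ]
shift units [-0.689  0.558  0.213] roll units -0.005
```

View pics/scene10.png

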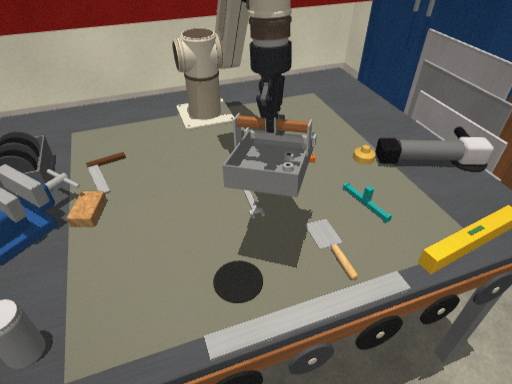

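Request:
carry_out(
  moves=[
    [-0.16, 0.12, 0, 0, -1],
    [-0.4, 0.29, 0, 0, -1],
    [-0.64, 0.47, -0.05, 0, -1],
    [-0.8, 0.59, -0.1, 0, -1],
    [-0.92, 0.68, -0.15, 0, -1],
    [-1, 0.74, -0.2, 0, -1],
  ],
)

```text
clock: 16.2
eef_pos: [0.7741, -0.0045, 0.3498]
tool_rot: [0.311, 0.948, 0.025, 0.054]
ft_force: [0.0, -0.5, -5.1]
grip_width: 0.0148
```

```bash
python3 tl.py
```

```text
clock 16.2 tcp [ 0.774 -0.004  0.35 ] F [ 0.  -0.5 -5.1] T [-0.07  0.15  0.07] w 0.0148 q [-0.011  0.859  1.271  1.864  0.015 -0.947]
slope 6.9 downhill heading -173.2 downhill in tote deg 43.1 corner z 0.23 spout tip [0.637 0.016 0.227]
```

Request:
carry_out(
  moves=[
    [-0.2, 0.15, -0.1, 0, -1],
    [-0.4, 0.3, -0.2, 0, -1],
    [-0.6, 0.45, -0.3, 0, -1],
    [-0.8, 0.6, -0.4, 0, -1],
    [-1, 0.74, -0.5, 0, -1],
  ],
)

```text
clock: 16.7
eef_pos: [0.7929, -0.0029, 0.3578]
tool_rot: [0.31, 0.947, 0.034, 0.082]
ft_force: [-0.1, 0.2, -5.7]
grip_width: 0.0147
```

```bash
python3 tl.py
```

```text
clock 16.7 tcp [ 0.793 -0.003  0.358] F [-0.1  0.2 -5.7] T [-0.04  0.43  0.01] w 0.0147 q [-0.009  0.854  1.275  1.815  0.015 -0.947]
slope 10.2 downhill heading -175.5 downhill in tote deg 40.7 corner z 0.232 spout tip [0.663 0.018 0.227]
```

Request:
carry_out(
  moves=[
    [-0.35, 0.25, -0.1, 0, -1],
    [-0.7, 0.5, -0.2, 0, -1],
    [-1, 0.74, -0.3, 0, -1],
    [-1, 0.74, -0.3, 0, -1],
    [-1, 0.74, -0.3, 0, -1],
    [-1, 0.74, -0.3, 0, -1],
  ],
)

```text
clock: 17.3
eef_pos: [0.8187, -0.0021, 0.3489]
tool_rot: [0.309, 0.944, 0.041, 0.104]
ft_force: [-0.3, 0.0, -5.2]
grip_width: 0.0149
```

```bash
python3 tl.py
```

```text
clock 17.3 tcp [ 0.819 -0.002  0.349] F [-0.3  0.  -5.2] T [-0.1   0.51 -0.02] w 0.0149 q [-0.008  0.871  1.274  1.75   0.015 -0.945]
slope 12.9 downhill heading -176.5 downhill in tote deg 39.7 corner z 0.219 spout tip [0.695 0.019 0.212]
```

Request:
carry_out(
  moves=[
    [-0.45, 0.33, 0, 0, -1],
    [-0.9, 0.66, 0, 0, -1],
    [-1, 0.74, 0, 0, -1],
  ],
)

```text
clock: 17.6
eef_pos: [0.8516, -0.0014, 0.3293]
tool_rot: [0.308, 0.942, 0.049, 0.127]
ft_force: [-1.1, -0.2, -6.4]
grip_width: 0.0148
```

Request:
carry_out(
  moves=[
    [-0.45, 0.33, 0, 0, -1],
    [-0.9, 0.66, 0, 0, -1],
    [-1, 0.74, 0, 0, -1],
  ],
)

```text
clock: 17.9
eef_pos: [0.8805, -0.0008, 0.3169]
tool_rot: [0.307, 0.938, 0.056, 0.151]
ft_force: [0.2, 0.1, -5.8]
grip_width: 0.0149
```

```bash
python3 tl.py
```

```text
clock 17.9 tcp [ 0.881 -0.001  0.317] F [ 0.2  0.1 -5.8] T [-0.06  0.77  0.04] w 0.0149 q [-0.006  0.927  1.274  1.595  0.015 -0.941]
slope 18.5 downhill heading -177.6 downhill in tote deg 38.7 corner z 0.178 spout tip [0.771 0.02  0.169]
```

Request:
carry_out(
  moves=[
    [-0.45, 0.33, -0.1, 0, -1],
    [-0.9, 0.66, -0.2, 0, -1],
    [-1, 0.74, -0.25, 0, -1],
  ],
)

```text
clock: 18.2
eef_pos: [0.8976, -0.0006, 0.3272]
tool_rot: [0.306, 0.934, 0.064, 0.175]
ft_force: [0.5, -0.3, -6.4]
grip_width: 0.0149
```

Request:
carry_out(
  moves=[
    [-0.45, 0.33, -0.1, 0, -1],
    [-0.9, 0.66, -0.2, 0, -1],
    [-1, 0.74, -0.25, 0, -1],
  ],
)

```text
clock: 18.5
eef_pos: [0.9125, -0.0004, 0.3406]
tool_rot: [0.305, 0.929, 0.072, 0.2]
ft_force: [-0.7, 0.5, -5.9]
grip_width: 0.0147
```

```bash
python3 tl.py 11 150,60,350,260 4
```

```text
clock 18.5 tcp [ 0.912 -0.     0.341] F [-0.7  0.5 -5.9] T [-0.07  0.99  0.02] w 0.0147 q [-0.005  0.916  1.275  1.502  0.015 -0.939]
slope 24.5 downhill heading -178.2 downhill in tote deg 38.1 corner z 0.194 spout tip [0.819 0.021 0.182]
```

View pics/scene11.png

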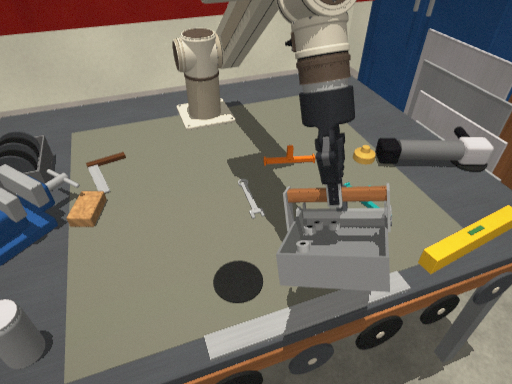

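Request:
carry_out(
  moves=[
    [-0.45, 0.33, -0.1, 0, -1],
    [-0.9, 0.66, -0.2, 0, -1],
    [-1, 0.74, -0.25, 0, -1],
  ],
)

```text
clock: 18.85
eef_pos: [0.9253, -0.0003, 0.3573]
tool_rot: [0.303, 0.923, 0.08, 0.224]
ft_force: [1.1, -0.1, -5.2]
grip_width: 0.0149
```

```bash
python3 tl.py 12 260,160,410,300 5; python3 - <<'E'
from h import *
cv2.imwrite("pics/top12.png",imaging.camera("top")[:,:,::-1])
crop("pics/scene12.png","pics/s12z.png",265,160,405,295,5.5)
crop("pics/top12.png","pics/t12z.png",200,60,330,180,5.5)
E
```

```text
clock 18.85 tcp [ 0.925 -0.     0.357] F [ 1.1 -0.1 -5.2] T [-0.05  1.05 -0.01] w 0.0149 q [-0.005  0.905  1.274  1.461  0.015 -0.938]
slope 27.5 downhill heading -178.4 downhill in tote deg 37.9 corner z 0.208 spout tip [0.84  0.021 0.194]
```

View pics/s12z.png

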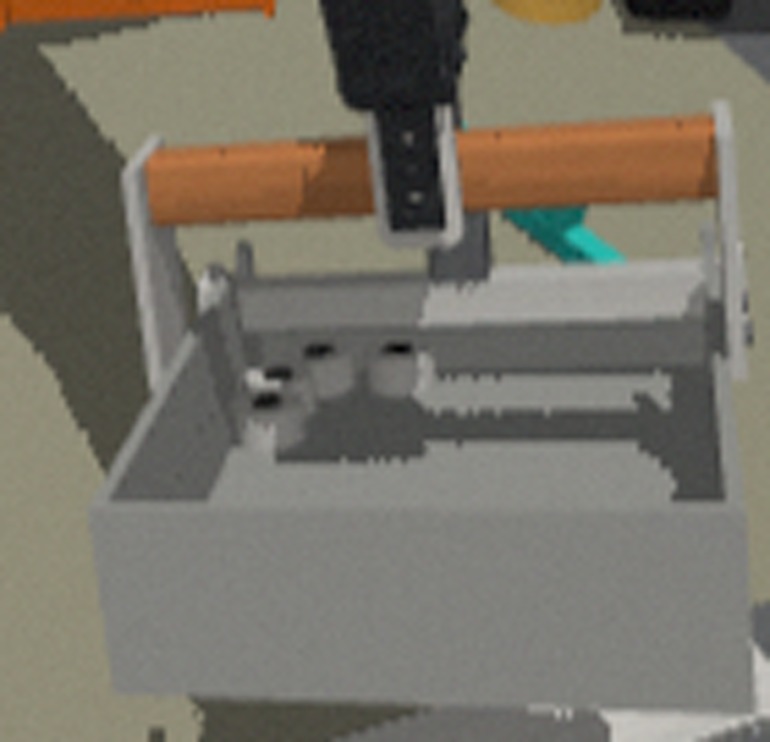

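View pics/t12z.png

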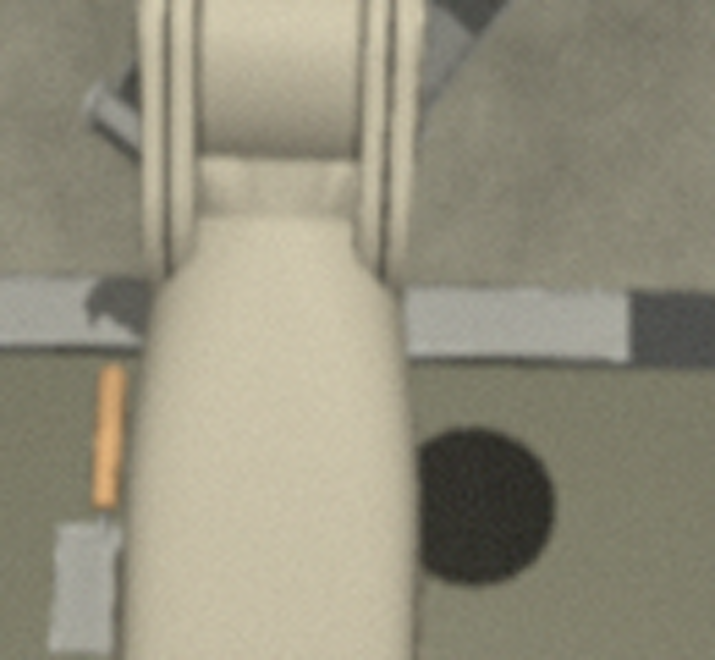

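View pics/s12o.png

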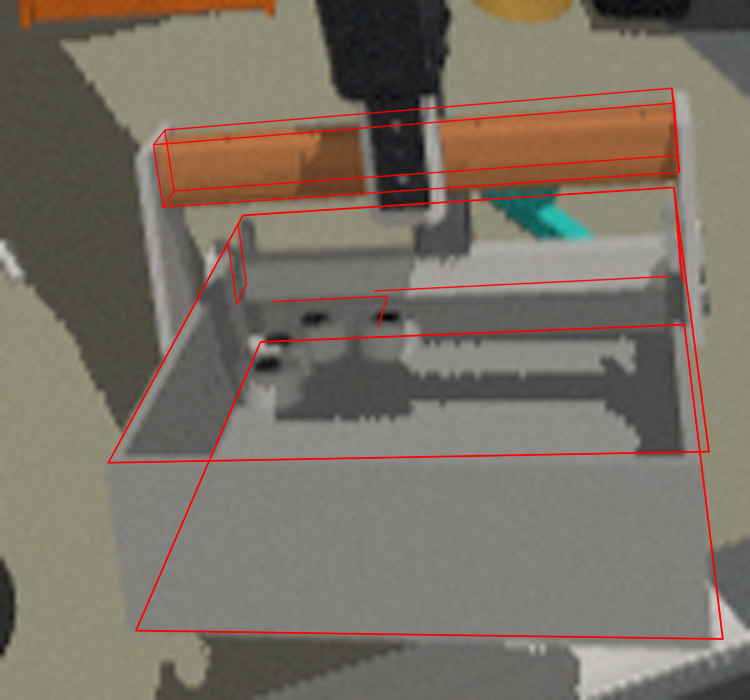

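```bash
python3 plan.py .75 0 .38
```

```text
clock 18.95 tcp [ 9.253e-01 -2.000e-04  3.577e-01] head 140.29 tilt 27.51 F [ 0.5  0.9 -5.2] w 0.015 q [-0.005  0.905  1.275  1.461  0.015 -0.938]
shift units [ 1.175 -0.852 -1.008] roll units None
```

Request:
carry_out(
  moves=[
    [0.04, -0.03, -0.035, 0, -1],
    [0.12, -0.085, -0.1, 0, -1],
    [0.23, -0.17, -0.2, 0, -1],
    [0.36, -0.26, -0.31, 0, -1],
    [0.48, -0.35, -0.41, 0, -1],
    [0.6, -0.43, -0.51, 0, -1],
    [0.7, -0.51, -0.6, 0, -1],
    [0.78, -0.565, -0.67, 0, -1],
    [0.83, -0.6, -0.71, 0, -1],
    [0.85, -0.615, -0.73, 0, -1],
    [0.85, -0.615, -0.73, 0, -1],
    [0.85, -0.615, -0.73, 0, -1],
    [0.85, -0.615, -0.73, 0, -1],
    [0.85, -0.615, -0.73, 0, -1],
  ],
)

```text
clock: 20.35
eef_pos: [0.7993, -0.0, 0.3726]
tool_rot: [0.303, 0.923, 0.08, 0.224]
ft_force: [-0.2, -0.4, -5.7]
grip_width: 0.0152
```

```bash
python3 tl.py 13 210,110,370,270 5; python3 - <<'E'
from h import *
crop("pics/scene13.png","pics/s13z.png",225,120,345,250,6)
E
```

```text
clock 20.35 tcp [ 0.799 -0.     0.373] F [-0.2 -0.4 -5.7] T [-0.08  1.07  0.02] w 0.0152 q [-0.005  0.494  0.563  1.16   0.015 -0.938]
slope 27.5 downhill heading -178.4 downhill in tote deg 37.9 corner z 0.223 spout tip [0.714 0.021 0.209]
```

View pics/scene13.png

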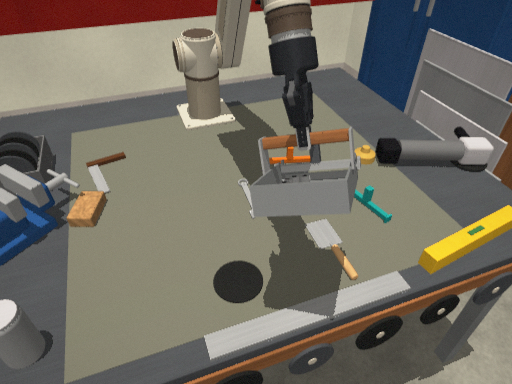

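View pics/s13o.png

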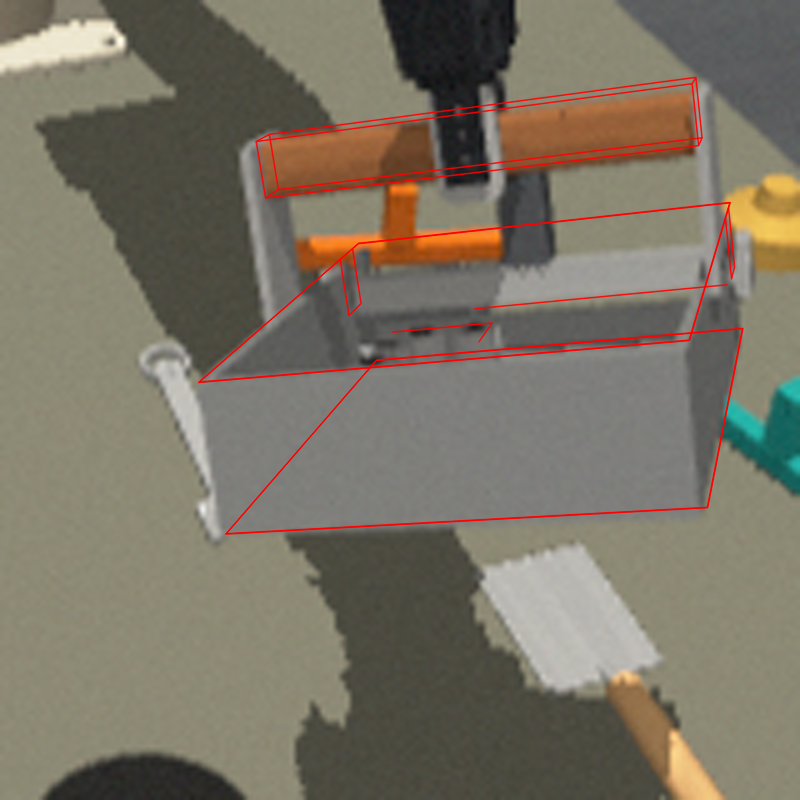

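```bash
python3 - <<'E'
from fit import *
Rm=R.from_quat([.303,.923,.08,.224]).as_matrix(); e=np.array([.9253,-.0003,.3573])
pts=[((-102,74,50),(97,510)),((-102,-74,50),(745,508)),((-102,74,0),(118,690)),((-102,-74,0),(752,708))]
uv=np.array(pix([p for _,p in pts],265,160,5.5)); m=np.array([p for p,_ in pts])/1000
def pose(v):
    Rt=Rm@np.diag([1,-1,-1.])@R.from_rotvec(v[:3]).as_matrix()
    return Rt,e+Rm[:,2]*.006+np.r_[v[3:6]] -Rt@[0,0,.1]
def res(v):
    Rt,t=pose(v); return np.r_[(proj("scene",m@Rt.T+t)-uv).ravel(), v[:3]/.05*.5, v[3:]/.003]
s=least_squares(res,np.zeros(6)); v=s.x
print("rot deg",np.degrees(v[:3]).round(2),"t",v[3:].round(4),"res",s.fun[:8].round(2))
Rt,t=pose(v); n=Rt[:,2]; loc=Rt.T@[n[0],n[1],0]
print("slope",np.degrees(np.arccos(n[2])),"dir",np.degrees(np.arctan2(loc[1],loc[0])))
f,cx,cy,eye,Rc=cam("scene")
for p in pix([(320,350),(398,349),(278,374),(265,401)],265,160,5.5):
    d=Rc@[(p[0]-cx)/f,-(p[1]-cy)/f,-1]
    o=Rt.T@(eye-t); dl=Rt.T@d; k=(.016-o[2])/dl[2]; q=(o+k*dl)*1000
    print(q.round(0),"dist to corner",np.hypot(98-q[0],70-q[1]).round(0))
E
```

```text
rot deg [ 1.2  -2.32  0.26] t [-0.0018  0.0007 -0.0007] res [-1.05  0.01  0.16  0.32  0.18 -0.23  0.64 -0.03]
slope 24.947163264490793 dir 38.56454690135654
[67. 44. 16.] dist to corner 40.0
[66. 19. 16.] dist to corner 60.0
[50. 55. 16.] dist to corner 51.0
[30. 56. 16.] dist to corner 69.0
```

```bash
cat > chk.py <<'E'
from fit import *
from ov import *
def circ(c,r=11,z0=4,z1=16):
    a=np.linspace(0,2*np.pi,25); P=[(c[0]+r*np.cos(t),c[1]+r*np.sin(t)) for t in a]
    return [((*P[i],z1),(*P[i+1],z1)) for i in range(24)]+[((c[0]+5*np.cos(a[i]),c[1]+5*np.sin(a[i]),z1),(c[0]+5*np.cos(a[i+1]),c[1]+5*np.sin(a[i+1]),z1)) for i in range(24)]
def run(src,quat,e,pts,crp,sc,dst,b,w=1):
    Rm=R.from_quat(quat).as_matrix(); e=np.array(e)
    uv=np.array(pix([p for _,p in pts],crp[0],crp[1],sc)); m=np.array([p for p,_ in pts])/1000
    def pose(v):
        Rt=Rm@np.diag([1,-1,-1.])@R.from_rotvec(v[:3]).as_matrix()
        return Rt,e+Rm[:,2]*.006+np.r_[v[3:6]] -Rt@[0,0,.1]
    def res(v):
        Rt,t=pose(v); return np.r_[(proj("scene",m@Rt.T+t)-uv).ravel(), w*v[:3]/.05*.5, v[3:]/.004]
    s=least_squares(res,np.zeros(6),loss='soft_l1'); v=s.x
    Rt,t=pose(v); n=Rt[:,2]; loc=Rt.T@[n[0],n[1],0]
    print("rot deg",np.degrees(v[:3]).round(2),"t",v[3:].round(4)); print(s.fun[:2*len(pts)].reshape(-1,2).round(1).tolist())
    print("slope",np.degrees(np.arccos(n[2])),"dir",np.degrees(np.arctan2(loc[1],loc[0])))
    items=[(TOTE,Rt,t,(0,0,255)),([((x+82 if 0 else a[0]+82,a[1],a[2]+23),(c[0]+82,c[1],c[2]+23)) for a,c in BAR for x in [0]],Rt,t,(0,255,255))]+[(circ(c),Rt,t,(0,255,0)) for c in b]
    overlay("scene",src,dst,*crp,sc,items)
    return Rt,t
if __name__=="__main__":
    pts=[((-102,74,50),(97,510)),((-102,-74,50),(745,508)),((-102,74,0),(118,690)),((-102,-74,0),(752,708)),((0,74,110),(150,150)),((0,-74,110),(716,118)),((91,0,85),(490,212)),((82,83,45),(210,275)),((-8,74,90),(150,222)),((-8,-74,90),(718,193))]
    run("pics/scene12.png",[.303,.923,.08,.224],[.9253,-.0003,.3573],pts,(265,160,405,295),5.5,"pics/chk.png",[(87,48),(87,24),(70,59),(48,59)],.3)
E
python3 chk.py
```

```text
rot deg [ 0.53  0.32 -1.  ] t [-0.0002  0.0017 -0.0027]
[[-1.6, -0.7], [-0.3, -0.5], [-0.4, 0.1], [0.9, 0.5], [0.5, 0.4], [-0.1, -0.6], [-5.4, -14.4], [0.1, -0.1], [1.0, 1.2], [0.6, 1.1]]
slope 27.44034740129793 dir 37.650791581582816
```

View pics/chk.png

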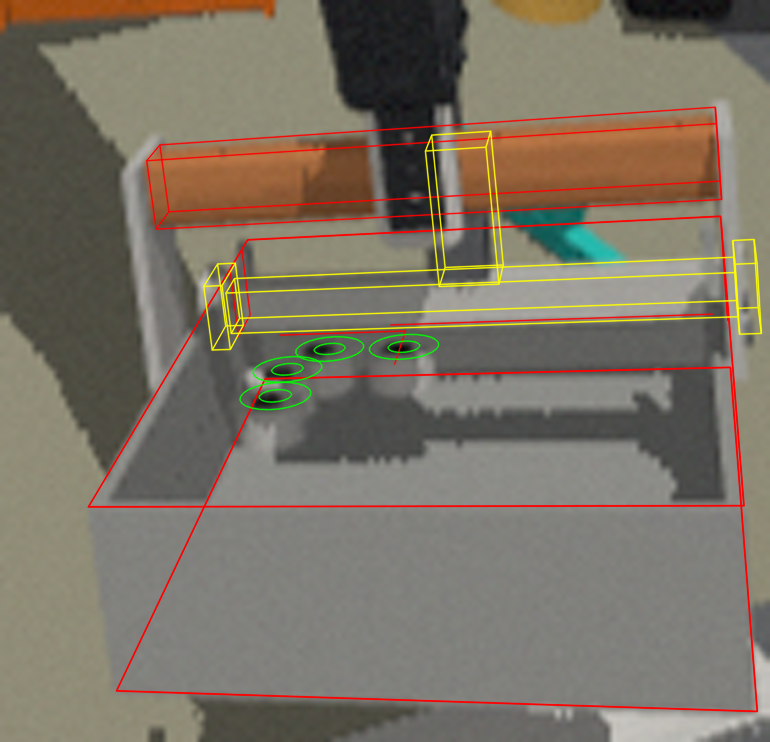

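Request:
carry_out(
  moves=[
    [0, 0, 0, 0.03, -1],
    [0, 0, 0, 0.08, -1],
    [0, 0, 0, 0.14, -1],
    [0, 0, 0, 0.19, -1],
    [0, 0, 0, 0.22, -1],
    [0, 0, 0, 0.22, -1],
    [0, 0, 0, 0.22, -1],
    [0, 0, 0, 0.22, -1],
    [0, 0, 0, 0.19, -1],
    [0, 0, 0, 0.14, -1],
    [0, 0, 0, 0.08, -1],
    [0, 0, 0, 0.03, -1],
    [0, 0, 0, 0.02, -1],
    [0, 0, 0, 0.02, -1],
  ],
)

```text
clock: 21.8
eef_pos: [0.799, -0.0, 0.3733]
tool_rot: [0.318, 0.918, 0.084, 0.223]
ft_force: [0.1, 1.3, -4.7]
grip_width: 0.0149
```

```bash
python3 tl.py; python3 plan.py .88 0 .33
```

```text
clock 21.8 tcp [ 0.799 -0.     0.373] F [ 0.1  1.3 -4.7] T [-0.04  1.05 -0.  ] w 0.0149 q [-0.005  0.493  0.562  1.16   0.015 -0.906]
slope 27.5 downhill heading -178.4 downhill in tote deg 39.8 corner z 0.224 spout tip [0.715 0.026 0.21 ]
clock 21.8 tcp [ 0.799  -0.      0.3733] head 138.39 tilt 27.53 F [ 0.1  1.3 -4.7] w 0.0149 q [-0.005  0.493  0.562  1.16   0.015 -0.906]
shift units [-0.412  0.315  0.758] roll units None
```

Request:
carry_out(
  moves=[
    [-0.03, 0.02, 0.05, 0, -1],
    [-0.09, 0.07, 0.17, 0, -1],
    [-0.17, 0.13, 0.32, 0, -1],
    [-0.26, 0.2, 0.48, 0, -1],
    [-0.34, 0.26, 0.62, 0, -1],
    [-0.39, 0.3, 0.72, 0, -1],
    [-0.41, 0.315, 0.758, 0, -1],
    [-0.41, 0.315, 0.758, 0, -1],
  ],
)

```text
clock: 22.6
eef_pos: [0.8804, 0.0002, 0.3271]
tool_rot: [0.318, 0.918, 0.083, 0.221]
ft_force: [-1.0, 0.1, -5.9]
grip_width: 0.0148
```

```bash
python3 tl.py 14 265,160,405,295 5.5; python3 - <<'E'
from h import *
crop("pics/scene14.png","pics/s14z.png",255,150,395,285,5.5)
E
```

```text
clock 22.6 tcp [0.88  0.    0.327] F [-1.   0.1 -5.9] T [-0.05  1.08  0.  ] w 0.0148 q [-0.004  0.698  0.795  1.191  0.015 -0.906]
slope 27.4 downhill heading -178.4 downhill in tote deg 39.7 corner z 0.178 spout tip [0.795 0.026 0.164]
```

View pics/s14z.png

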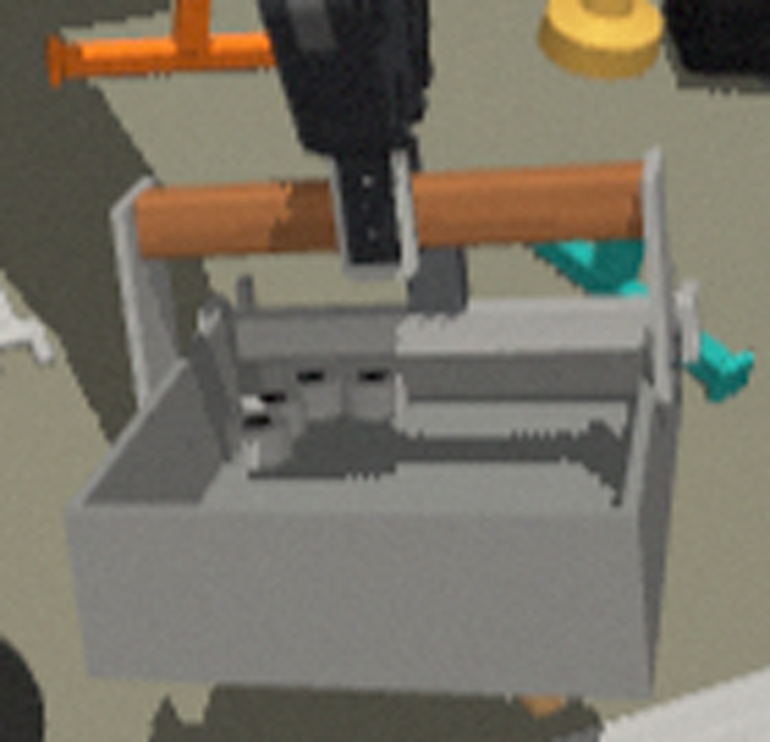

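Request:
carry_out(
  moves=[
    [0, 0, 0, 0.05, -1],
    [0, 0, 0, 0.14, -1],
    [0, 0, 0, 0.23, -1],
    [0, 0, 0, 0.32, -1],
    [0, 0, 0, 0.38, -1],
    [0, 0, 0, 0.4, -1],
    [0, 0, 0, 0.4, -1],
    [0, 0, 0, 0.4, -1],
    [0, 0, 0, 0.4, -1],
    [0, 0, 0, 0.36, -1],
    [0, 0, 0, 0.28, -1],
    [0, 0, 0, 0.19, -1],
    [0, 0, 0, 0.1, -1],
    [0, 0, 0, 0.03, -1],
    [0, 0, 0, -0.02, -1],
    [0, 0, 0, -0.03, -1],
    [0, 0, 0, -0.03, -1],
    [0, 0, 0, -0.03, -1],
  ],
)

```text
clock: 24.45
eef_pos: [0.8799, 0.0002, 0.33]
tool_rot: [0.296, 0.925, 0.079, 0.225]
ft_force: [0.2, 0.5, -5.4]
grip_width: 0.0151
```

```bash
python3 tl.py 15 255,150,395,285 5.5; python3 - <<'E'
from h import *
crop("pics/scene15.png","pics/s15z.png",255,150,395,285,5.5)
E
```

```text
clock 24.45 tcp [0.88 0.   0.33] F [ 0.2  0.5 -5.4] T [-0.03  1.07  0.03] w 0.0151 q [-0.004  0.694  0.794  1.191  0.015 -0.952]
slope 27.5 downhill heading -178.4 downhill in tote deg 37.1 corner z 0.18 spout tip [0.795 0.019 0.166]
```

View pics/s15z.png

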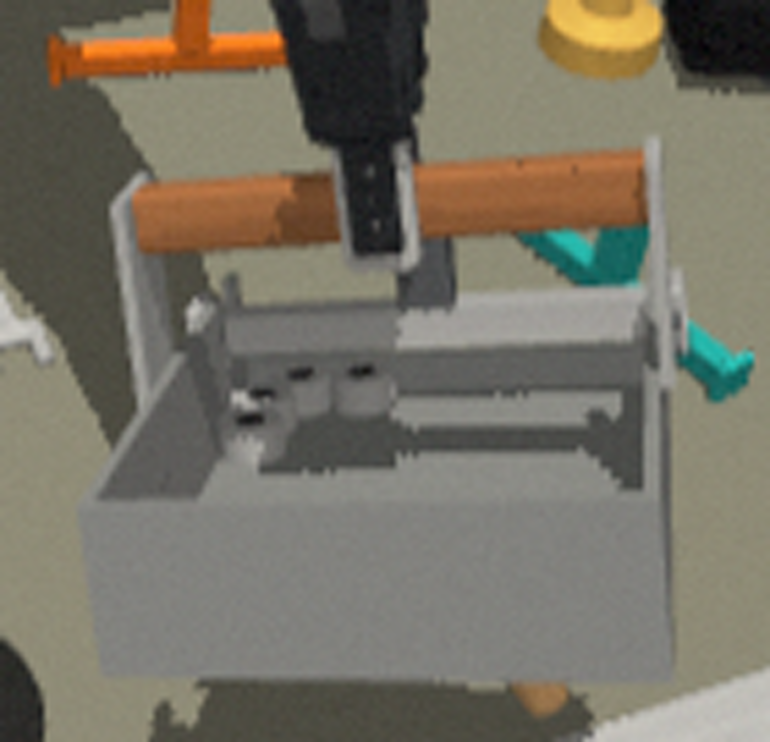

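```bash
cat > chk2.py <<'E'
from chk import *
pts=[((-102,74,50),(80,505)),((-102,-74,50),(660,490)),((-102,74,0),(102,677)),((-102,-74,0),(672,681)),((0,74,110),(135,185)),((0,-74,110),(645,155)),((82,83,45),(198,308)),((-8,74,90),(138,250)),((-8,-74,90),(648,222))]
Rt,t=run("pics/scene15.png",[.296,.925,.079,.225],[.88,.0002,.33],pts,(255,150,395,285),5.5,"pics/chk2.png",[(87,47),(87,24),(70,59),(48,59)],.3)
f,cx,cy,eye,Rc=cam("scene")
for p in pix([(302,373),(360,372),(262,394),(250,419)],255,150,5.5):
    d=Rc@[(p[0]-cx)/f,-(p[1]-cy)/f,-1]
    o=Rt.T@(eye-t); dl=Rt.T@d; k=(.016-o[2])/dl[2]; q=(o+k*dl)*1000
    print(q.round(0),"dist to corner",np.hypot(98-q[0],70-q[1]).round(0))
E
python3 chk2.py
```

```text
rot deg [ 0.64  0.64 -0.62] t [ 0.0003  0.0006 -0.0018]
[[-1.0, -0.1], [-0.1, 0.4], [-0.1, -0.4], [0.5, -0.3], [0.3, 0.3], [-0.0, -1.3], [-0.6, -0.4], [0.3, 1.3], [0.4, 0.4]]
slope 27.726900030260097 dir 35.99405312196388
[88. 49. 16.] dist to corner 23.0
[87. 29. 16.] dist to corner 43.0
[69. 60. 16.] dist to corner 31.0
[45. 60. 16.] dist to corner 54.0
```

View pics/chk2.png

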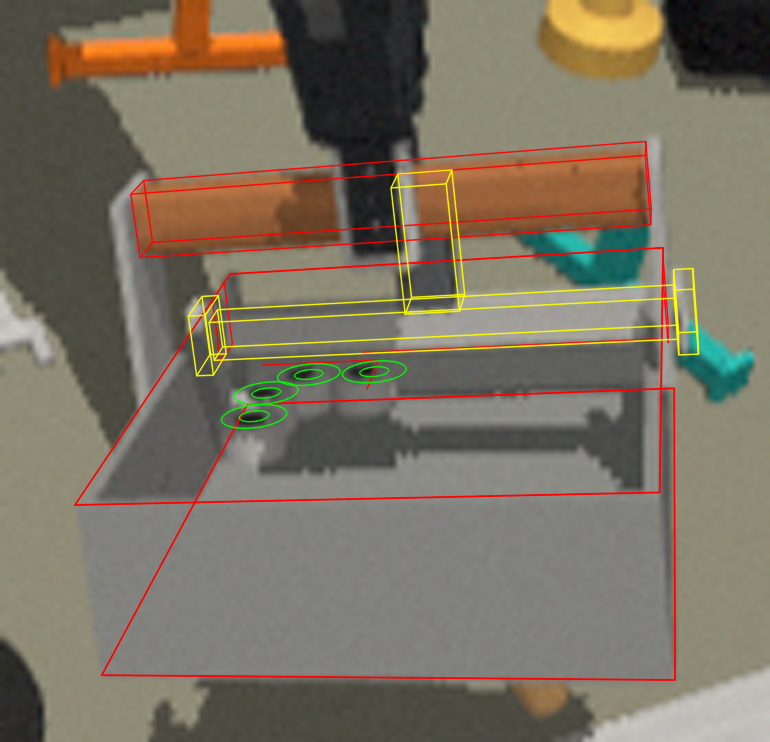

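Request:
carry_out(
  moves=[
    [0, 0, 0, -0.05, -1],
    [0, 0, 0, -0.14, -1],
    [0, 0, 0, -0.23, -1],
    [0, 0, 0, -0.3, -1],
    [0, 0, 0, -0.33, -1],
    [0, 0, 0, -0.33, -1],
    [0, 0, 0, -0.24, -1],
    [0, 0, 0, -0.33, -1],
    [0, 0, 0, -0.24, -1],
    [0, 0, 0, -0.33, -1],
    [0, 0, 0, -0.33, -1],
    [0, 0, 0, -0.3, -1],
    [0, 0, 0, -0.22, -1],
    [0, 0, 0, -0.13, -1],
    [0, 0, 0, -0.05, -1],
    [0, 0, 0, 0, -1],
    [0, 0, 0, 0, -1],
    [0, 0, 0, 0, -1],
  ],
)

```text
clock: 26.3
eef_pos: [0.8799, 0.0002, 0.3299]
tool_rot: [0.296, 0.925, 0.078, 0.225]
ft_force: [0.2, -0.5, -6.2]
grip_width: 0.0146
```

```bash
python3 tl.py 16 255,150,395,285 5.5; python3 - <<'E'
from h import *
crop("pics/scene16.png","pics/s16z.png",255,150,395,285,5.5)
E
```

```text
clock 26.3 tcp [0.88 0.   0.33] F [ 0.2 -0.5 -6.2] T [-0.08  1.06  0.02] w 0.0146 q [-0.004  0.694  0.794  1.191  0.014 -0.953]
slope 27.5 downhill heading -178.5 downhill in tote deg 37.0 corner z 0.18 spout tip [0.795 0.019 0.166]
```

View pics/s16z.png

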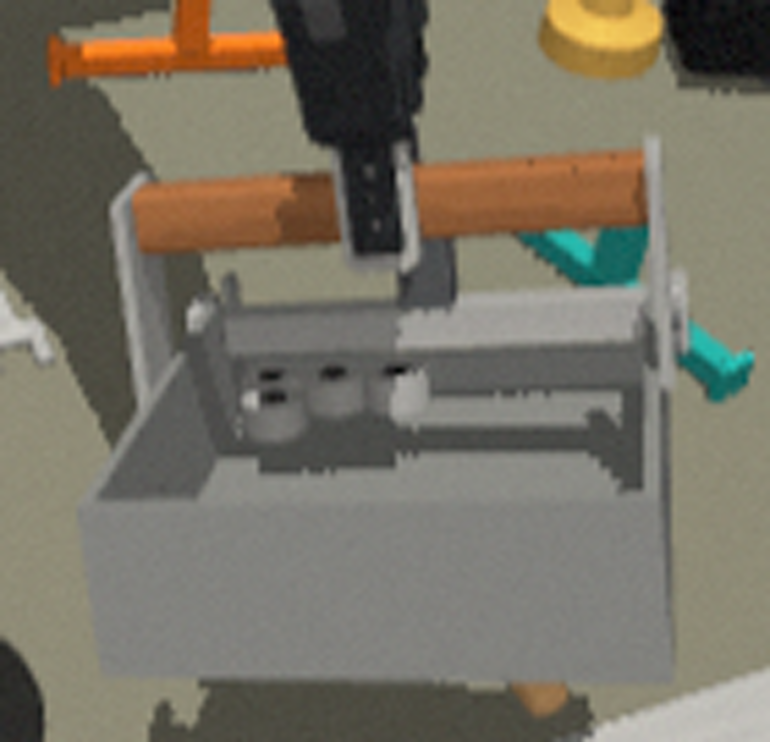

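```bash
sed -e 's/scene15/scene16/; s/chk2.png/chk3.png/; s/\[(87,47),(87,24),(70,59),(48,59)\]/[(87,59),(87,37),(87,15),(66,56)]/; s/\[(302,373),(360,372),(262,394),(250,419)\]/[(272,376),(335,373),(397,371),(273,397)]/' chk2.py > chk3.py; python3 chk3.py
```

```text
rot deg [ 0.64  0.64 -0.62] t [ 0.0003  0.0006 -0.0018]
[[-1.0, -0.1], [-0.1, 0.4], [-0.1, -0.4], [0.5, -0.3], [0.3, 0.3], [-0.0, -1.3], [-0.6, -0.4], [0.3, 1.3], [0.4, 0.4]]
slope 27.726900030260097 dir 35.99405312196388
[86. 60. 16.] dist to corner 15.0
[87. 38. 16.] dist to corner 34.0
[86. 16. 16.] dist to corner 55.0
[65. 56. 16.] dist to corner 36.0
```

View pics/chk3.png

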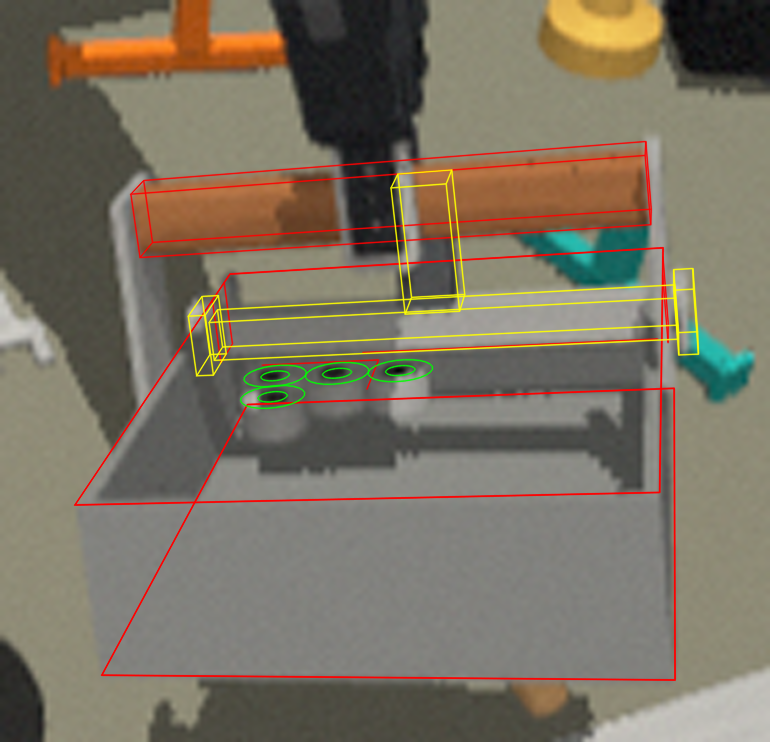

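Request:
carry_out(
  moves=[
    [0, 0, 0, 0, -1],
    [0, 0, 0, 0, -1],
    [0, 0, 0, 0, -1],
    [0, 0, 0, 0, -1],
    [0, 0, 0, 0, -1],
    [0, 0, 0, 0, -1],
  ],
)

```text
clock: 26.95
eef_pos: [0.8799, 0.0002, 0.3299]
tool_rot: [0.296, 0.925, 0.079, 0.225]
ft_force: [0.4, -0.2, -5.4]
grip_width: 0.0149
```

```bash
python3 tl.py; python3 - <<'E'
from h import *
im=imaging.camera("scene")[:,:,::-1]; cv2.imwrite("pics/scene17.png",im)
a=cv2.imread("pics/scene16.png").astype(int)[150:285,255:395]; print("mean diff",np.abs(a-im[150:285,255:395]).mean())
cv2.imwrite("pics/top17.png",imaging.camera("top")[:,:,::-1])
print(bot.get_obs()['joint_vel'].round(3))
E
```

```text
clock 26.95 tcp [0.88 0.   0.33] F [ 0.4 -0.2 -5.4] T [-0.1   1.06 -0.02] w 0.0149 q [-0.004  0.694  0.795  1.191  0.015 -0.953]
slope 27.5 downhill heading -178.5 downhill in tote deg 37.0 corner z 0.18 spout tip [0.795 0.019 0.166]
mean diff 2.0251675485008818
[-0.002  0.001 -0.     0.     0.001  0.001]
```

View pics/scene17.png

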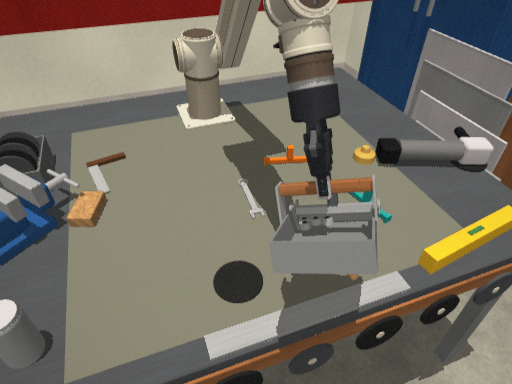

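View pics/top17.png

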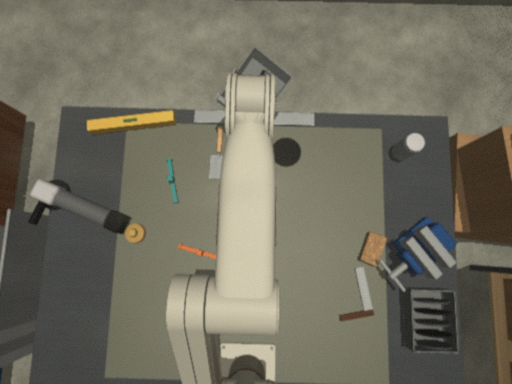

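```bash
python3 plan.py .77 0 .35
```

```text
clock 27.05 tcp [8.799e-01 2.000e-04 3.300e-01] head 141.21 tilt 27.53 F [ 0.1  0.3 -5.7] w 0.0152 q [-0.004  0.694  0.795  1.191  0.015 -0.953]
shift units [ 0.721 -0.508 -0.685] roll units None
```

Request:
carry_out(
  moves=[
    [0.02, -0.014, -0.02, 0, -1],
    [0.07, -0.05, -0.065, 0, -1],
    [0.14, -0.1, -0.135, 0, -1],
    [0.23, -0.16, -0.22, 0, -1],
    [0.32, -0.225, -0.305, 0, -1],
    [0.41, -0.29, -0.39, 0, -1],
    [0.5, -0.35, -0.475, 0, -1],
    [0.58, -0.41, -0.55, 0, -1],
    [0.645, -0.455, -0.61, 0, -1],
    [0.69, -0.485, -0.655, 0, -1],
    [0.715, -0.505, -0.68, 0, -1],
    [0.72, -0.508, -0.685, 0, -1],
    [0.72, -0.508, -0.685, 0, -1],
    [0.72, -0.508, -0.685, 0, -1],
    [0.72, -0.508, -0.685, 0, -1],
    [0.72, -0.508, -0.685, 0, -1],
  ],
)

```text
clock: 28.65
eef_pos: [0.7703, -0.0, 0.3496]
tool_rot: [0.296, 0.925, 0.078, 0.224]
ft_force: [-0.6, -0.1, -6.2]
grip_width: 0.015
```

```bash
python3 tl.py 18 215,110,355,250 5.5; python3 - <<'E'
from h import *
crop("pics/scene18.png","pics/s18z.png",220,115,360,250,5.5)
print(bot.get_obs()['joint_vel'].round(3))
E
```

```text
clock 28.65 tcp [ 0.77 -0.    0.35] F [-0.6 -0.1 -6.2] T [-0.04  1.07  0.04] w 0.015 q [-0.005  0.425  0.395  1.061  0.015 -0.954]
slope 27.5 downhill heading -178.4 downhill in tote deg 37.0 corner z 0.2 spout tip [0.685 0.019 0.186]
[ 0.001 -0.003 -0.002 -0.    -0.002  0.001]
```

View pics/s18z.png

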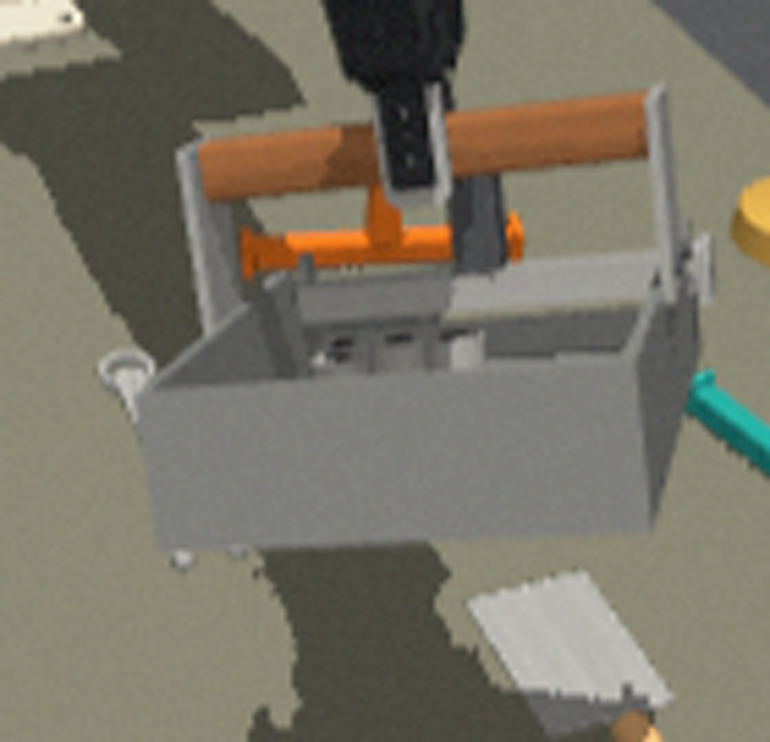

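```bash
python3 -c "
from workcell import order
print(order.job_done())"
```

```text
the job is handed in; nothing more can be done
None
```

I laid the steel bar in both notches and released it. I then picked the tote up by its handle, tilted it about 27.5°, and gathered all four bushes at the spout corner. I handed the job in at about 28.7 s of the allowed 58 s, with the arm holding still.

- **How the tilt was made:** The moves give no direct tilt. I pushed the arm past its outer reach so the tool itself leaned over, then brought the tote back over the bench with the tilt kept. An early trial of this left the tool about 6° off vertical. I therefore gripped the bar with the jaws along its length, and the tote tipped about 6° to the rear as it was lifted.
- **Bushes:** They first jammed in an arch just short of the corner. Turning the tote freed them, and one then sat right in the corner. I measured their distances from the corner just before the last gentle move in: about 15, 34, 36 and 55 mm. The 55 mm one lies third in a row along the lip, so it is the loosest.
- **Final picture:** All four bushes still show in that group, though the rear wall partly hides them. The bar is in its notches. The slope runs about 37° off the tote's x axis, close to the 35.5° line to the corner. The spout corner is about 0.20 m above the bench.
- **Other things on the bench:** Nothing looked moved in the last pictures. The arm or tote hid a few items in each of them, and I did not measure the positions.
- **Disagreements and forces:** My overlay of the post's top missed the spot I had picked by several pixels. I took this for the gripper hiding the post, because the bar's flange and beam matched. The highest wrist force I read was 58.6 N, briefly, when the empty arm stopped at its reach limit. While carrying the tote it stayed near 6 N.

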